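Nest the travel cups into their leather case

ROBOT

A 6-joint arm with a two-finger parallel gripper is mounted at the origin on a cart in front of the work surface, level with it; the furniture and walls round the work are solid. World frame = base frame: x ahead of the robot, y to its left, z up, the work surface at z = 0. Lengths are in m, angles in rad, forces in N, time in s.
With the tool pointing down it reaches from about 0.35 to 0.975 m from the base axis. Payload 4.9 kg.
Tool frame: the origin (TCP) lies at the very end of the fingers, on their centre line; the grasp point (between the pads) lies 19 mm behind it; z points along the fingers, y is the line along which they close (so a half turn about z gives the same grasp; the last joint's range is limited). The gripper opens to 85 mm and grips with 20 to 120 N. Pads are 22 mm wide; open, the fingers measure 114 mm over their backs; the gripper's body (76 mm by 85 mm) begins 54 mm behind the grasp point. The pads swing forward as they close: fully open they stand 13 mm farther back than shut.
Start: joints at [1.069, 0.053, 1.613, -0, 1.476, -0.119], TCP at [0.233, 0.58, 0.231] pointing down, gripper open.
Joint ranges: [-3.01, 3.01], [-1.01, 2.22], [0.06, 2.58], [-1.02, 4.17], [0.09, 2.62], [-3.14, 3.14]. Speed limits (rad/s): [2.57, 2.57, 3.14, 3.14, 3.14, 3.14].

INTERFACE

Orientations are given as a unit quaternion [w, x, y, z].
In Python, from plant import manip gives the robot as it stands.
- The arm moves only by the shell command python3 -m pendant 'ROWS'. ROWS is JSON, a list of rows, each a list of 3 entries, a list of its own where there are three numbers: the opening, from 0 (shut) to 1 (fully open), then the shift along the tool's x, y, z in units of 12 cm (1.0 is 12 cm), then the turn about the tool's z in units of pi rad (1.0 is pi rad). In form: [[gripper, [dx, dy, dz], roll], ...]. A call has 1 to 10 rows; each row is the pose to reach, as a shift and turn from the pose commanded when the call began, along the tool's axes at that moment, turning the shorter way round; what a row does not reach only later rows make up. A row lasts 1/10 s, in which the tool goes at most 50 mm and 8.59 degrees, less where a joint would pass 70% of its speed; a pose out of reach is approached as far as the arm can. A call with a number of a shift or a turn outside -1 to 1 is refused whole. A call with a gripper value outside its range is refused whole. The fingers move at their own pace and stop on an object; the grip force is fixed at half the most. Time passes only in rows, so rows that repeat a pose let the fingers close. It gives the time, the measured TCP pose, the force, the opening and the grip force at its end, in the units of the state.
- manip.state(): the state, without advancing time (a new reading comes with each control period).
- manip.grab_frame(name): name is "side" or "top" or "wrist"; returns a dict with "img" (384x512x3 uint8, red, green, blue), "fx", "fy", "cx", "cy" (pixels), "eye" and "rotation" of the camera in the world; the wrist camera has in their place "tool_from_camera" (4x4, takes a point from camera to tool coordinates, whose origin is the TCP and whose axes are the flange's). Camera axes: x right, y down, z forward; pixel columns grow to the right and rows downward; lengths in m; the calibration is good to about 2 mm. A picture is of the moment at which its call begins: read the wrist's pose just before it. There is no depth.
- manip.job_done(): hands the job in; it is judged then, once.
The state is a dict: "time": time; "joint_pos": joint angles; "joint_vel": joint speeds; "joint_efforts": joint torques, N m; "tool_pos": TCP position; "tool_rot": TCP orientation; "contact_force": force on the tool from outside, world axes, zero at the start; "ft_torque": the same for the moment, N m; "gripper_width": opening from 0.0 (shut) to 1.0 (fully open); "grasp_force": force on a finger pad.
Only numpy, scipy, OpenCV 4.12 (cv2) and the standard library are available. Lean on these libraries where they do the work, as an engineer would, in place of code of your own. Each camera call takes 0.05 s, during which the arm holds its last target. There are 200 camera calls.

TASK

The stitched leather case on the sloping stand is finished: fit its set of three steel cups. Nest the cups in it by size, mouths up, the large one in the case, the medium one in that and the small one innermost. The cups grip one another, so press each down until it sits on the floor beneath it and the three rims are level; don't ram them, and leave the spool, the wax cake and the round tin among the cups where they are.

Things in the scene. Friction and masses are not known exactly. Their poses are not given: they have to be found in the camera images.
- stand: Wooden sloping stand, fixed to the bench: base board 150 x 150 mm, on it a light board 128 x 136 mm that rises away from the robot at 30 degrees (top edge about 90 mm high), with a dark collar that holds the case. Origin: on the bench under the stand, z up, +x towards the raised end.
- case: Stiff round brown leather case, fixed in the stand's collar, open at the top, 80 mm outside, 71 mm inside diameter, 50 mm deep inside. Origin: centre of its inner floor. Its z axis points out of the mouth: 30 degrees from vertical, leaning to the stand's -x side (towards the robot, turned by the stand's yaw); mouth rim at z = 50 mm. Its y axis is level.
- cup_large: Large steel cup, loose: outside diameter 66 mm at the foot, 68 at the rim, 64 mm high, wall 2, floor 4, about 0.18 kg. Origin: centre of its underside; z along its axis to the mouth. Home in the case, its rim stands 14 mm out of it. Three sprung tongues inside, 23 mm below the rim, grip the medium cup: pushing it past them takes 5 to 10 N and it does not slide home by itself.
- cup_medium: Medium steel cup of the same shape, loose: outside diameter 58.8 mm at the foot, 60.8 at the rim, 60 mm high, wall 2, floor 4, about 0.16 kg. Origin: centre of its underside; z to the mouth. Fits in the large cup with about 1.5 mm all round and rests on its floor, rims level. Three sprung tongues 23 mm below its rim grip the small cup likewise.
- cup_small: Small steel cup of the same shape, no tongues, loose on the bench: 51.6 mm outside diameter at the foot, 53.6 mm at the rim, 56 mm high, wall 2 mm (47.6 mm inside at the floor), floor 4 mm, about 0.10 kg. Origin: centre of its underside; z to the mouth. Fits in the medium cup and rests on its floor, rims level.
- thread_spool: Round spool of waxed thread lying flat among the cups, 54 x 48 x 20 mm, loose; a bystander. Origin: centre of its underside.
- wax_cake: Round cake of beeswax, 49 mm across, 18 mm high, loose; a bystander. Origin: centre of its underside.
- round_tin: Small round closed tin, 55 mm across, 26 mm high, loose; a bystander. Origin: centre of its underside.
Mind the look-alikes: they are no part of the job. Leave any blue look-alike of the cup_small alone.

How it is judged:
By the outcome, as a careful person would: the job done as asked, in the order asked, and still so for the second after the job is handed in, with the robot touching nothing.
It also fails if it takes over 72 s, if anything falls off the work surface, if the arm or the gripper's body presses on something with over 40 N, if the wrist force passes 120 N, or if a joint passes its speed limit or range.

## Working session

There is one attempt and no reset: what is moved stays moved. The work goes in short steps, Python scripts to look and compute and a shell command to move; the robot and the scene stay as the last step left them, time stands still between calls to the robot, and variables do not carry over. Pictures are saved under pics/ and viewed, at most 10 in all, crops included, and the job is handed in when it is done.

```bash
ls; mkdir -p pics; cat > h.py <<'E'
import numpy as np, cv2
from plant import manip
def save(n,f):
    g=manip.grab_frame(n); cv2.imwrite(f,g["img"][:,:,::-1]); return g
E
python3 - <<'E'
from h import *
s=manip.state(); print(s)
for n in ("top","side","wrist"):
    g=save(n,f"pics/{n}0.png"); print(n,{k:(np.round(v,4).tolist() if not np.isscalar(v) else v) for k,v in g.items() if k!="img"})
E
```

```text
pics
{'time': 0.0, 'joint_pos': array([ 1.06899007e+00,  5.33420034e-02,  1.61431373e+00,  2.95777097e-06,
        1.47598302e+00, -1.19002078e-01]), 'joint_vel': array([-0.00076163, -0.00026515, -0.00059792, -0.00036301, -0.00093143,
        0.00067373]), 'joint_efforts': array([ 4.18096288e-04, -3.93678939e+01, -3.70179641e+01, -5.15756653e-06,
        6.87493608e-03, -1.58218927e-05]), 'tool_pos': array([0.23314846, 0.57920974, 0.23006044]), 'tool_rot': array([-3.13885311e-04,  1.90235606e-01,  9.81737932e-01, -9.73707679e-04]), 'contact_force': array([ 0.20731811, -0.12449363,  0.50561807]), 'ft_torque': array([-0.03941158, -0.001498  ,  0.00761036]), 'grasp_force': 0.0, 'gripper_width': 0.99628421249291}
top {'fx': 476.57105112060344, 'fy': 476.57105112060344, 'cx': 255.17769218869142, 'cy': 189.57127384400889, 'eye': [0.3449, -0.1437, 1.1974], 'rotation': [-0.0643, 0.7092, -0.6998, 0.0565]}
side {'fx': 432.8389801773786, 'fy': 432.8389801773786, 'cx': 256.3380794773363, 'cy': 191.60126729328562, 'eye': [0.3659, -0.9827, 0.479], 'rotation': [-0.5302, 0.8423, -0.0846, 0.0468]}
wrist {'fx': 290.8458285736725, 'fy': 290.8458285736725, 'cx': 255.6075034847645, 'cy': 191.7135146882281, 'tool_from_camera': [[-0.0003, -0.9556, -0.2946, 0.0755], [1.0, -0.0002, -0.0005, -0.0009], [0.0004, -0.2946, 0.9556, -0.1425], [0.0, 0.0, 0.0, 1.0]]}
```

```bash
python3 - <<'E'
import cv2
for n in("top","side"): cv2.imwrite(f"pics/{n}0b.png",cv2.resize(cv2.imread(f"pics/{n}0.png"),(800,600),interpolation=cv2.INTER_CUBIC))
E
```

```text
(no output)
```

View pics/top0b.png

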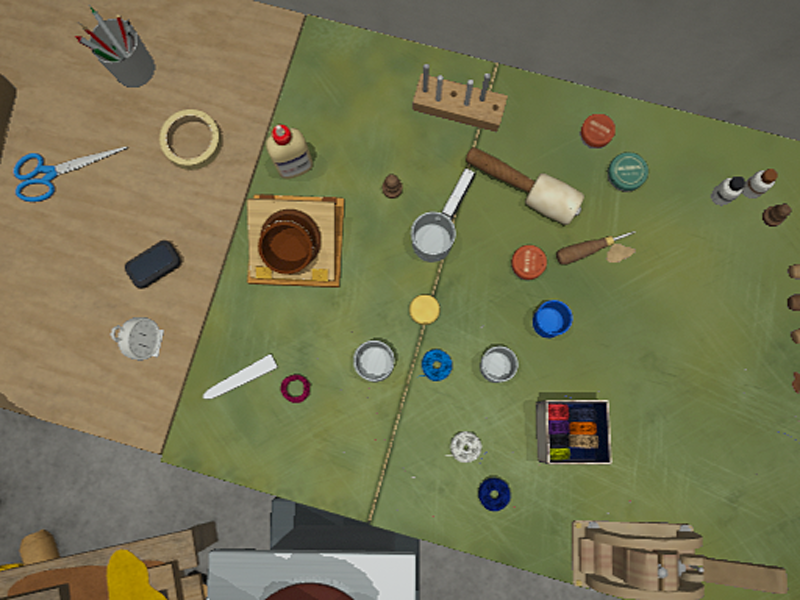

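View pics/side0b.png

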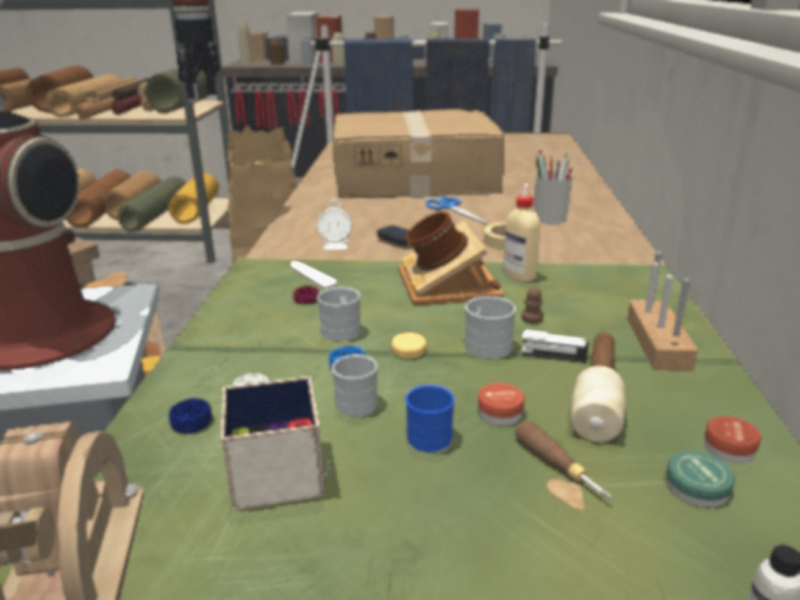

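```bash
cat >> h.py <<'E'
from scipy.spatial.transform import Rotation as Rn
from scipy.optimize import minimize, least_squares
def q2R(q): return Rn.from_quat(np.r_[q[1:],q[0]]).as_matrix()
CAM={}
def setcam(n,g,st=None):
    if "eye" in g: R=q2R(np.array(g["rotation"])) if np.size(g["rotation"])==4 else np.array(g["rotation"]); e=np.array(g["eye"])
    else:
        T=np.array(g["tool_from_camera"]); Rt=q2R(st["tool_rot"]); R=Rt@T[:3,:3]; e=Rt@T[:3,3]+st["tool_pos"]
    CAM[n]=(g["fx"],g["fy"],g["cx"],g["cy"],e,R)
def proj(n,P):
    fx,fy,cx,cy,e,R=CAM[n]; c=(np.atleast_2d(P)-e)@R
    return np.c_[cx+fx*c[:,0]/c[:,2],cy+fy*c[:,1]/c[:,2]]
def ray(n,uv):
    fx,fy,cx,cy,e,R=CAM[n]; d=R@np.array([(uv[0]-cx)/fx,(uv[1]-cy)/fy,1]); return e,d
def atz(n,uv,z):
    e,d=ray(n,uv); return e+d*(z-e[2])/d[2]
t=np.linspace(0,2*np.pi,48,endpoint=False); C=np.c_[np.cos(t),np.sin(t),0*t]
def cupsil(n,x,y,rf,rr,h):
    P=np.r_[C*rf+[x,y,0],C*rr+[x,y,h]]; return cv2.convexHull(proj(n,P).astype(np.float32))
def fitcup(n,mask,x0,rf,rr,h,S=4):
    # maximise overlap of model silhouette with mask (S x supersampled)
    c=proj(n,[*x0,h/2])[0].astype(int); w=45; m=mask[c[1]-w:c[1]+w,c[0]-w:c[0]+w].astype(np.uint8)
    m=cv2.resize(m,None,fx=S,fy=S,interpolation=cv2.INTER_LINEAR)>127
    def f(p):
        k=np.zeros(m.shape,np.uint8); hull=(cupsil(n,p[0],p[1],rf,rr,h)-[c[0]-w-.5,c[1]-w-.5])*S-.5
        cv2.fillConvexPoly(k,np.round(hull*16).astype(np.int32),1,shift=4); k=k>0
        return -(k&m).sum()/ (k|m).sum()
    r=minimize(f,x0,method="Nelder-Mead",options=dict(initial_simplex=[x0,[x0[0]+.01,x0[1]],[x0[0],x0[1]+.01]],xatol=1e-4)); return r.x,r.fun
E
python3 - <<'E'
from h import *
import pickle
G={}
for n in("top","side"):
    g=manip.grab_frame(n); G[n]={k:g[k] for k in g}; setcam(n,g)
pickle.dump(G,open("G0.pkl","wb"))
img=G["top"]["img"]; hsv=cv2.cvtColor(img,cv2.COLOR_RGB2HSV)
k=1.5625
D=dict(large=((433,236),.033,.034,.064),medium=((375,360),.0294,.0304,.060),small=((498,363),.0258,.0268,.056))
for n in("top","side"):
    hs=cv2.cvtColor(G[n]["img"],cv2.COLOR_RGB2HSV); mask=(hs[...,1]<60).astype(np.uint8)*255
    for c,(uv,rf,rr,h) in D.items():
        x0=atz("top",np.array(uv)/k,h)[:2]; print(n,c,x0.round(4),fitcup(n,mask,x0,rf,rr,h))
for c,uv in dict(case=(290,245),blue=(552,318),spool=(437,364),wax=(424,309),tin=(529,261),whitespool=(466,446),pawn=(391,186),knife=(459,190)).items():
    print(c,atz("top",np.array(uv)/k,0.09 if c=="case" else .02).round(3))
im=G["top"]["img"][:,:,::-1]
def crop(im,c,w=40,hh=30): return cv2.resize(im[c[1]-hh:c[1]+hh,c[0]-w:c[0]+w],(400,300),interpolation=cv2.INTER_CUBIC)
s=G["side"]["img"][:,:,::-1]
m=np.vstack([np.hstack([crop(im,(185,155)),crop(im,(280,148))]),np.hstack([crop(s,(285,165)),crop(im,(280,230),80,60)])])
cv2.imwrite("pics/m1.png",m)
E
```

```text
top large [ 0.6368 -0.1821] (array([ 0.64396333, -0.18163555]), np.float64(-0.7174523883858882))
top medium [ 0.4418 -0.0949] (array([ 0.44255683, -0.09113044]), np.float64(-0.9328131772865192))
top small [ 0.4401 -0.283 ] (array([ 0.44019983, -0.28537394]), np.float64(-0.6446056210335449))
side large [ 0.6368 -0.1821] (array([ 0.64381355, -0.1831775 ]), np.float64(-0.6652751286572858))
side medium [ 0.4418 -0.0949] (array([ 0.44355759, -0.09248323]), np.float64(-0.43854677450168755))
side small [ 0.4401 -0.283 ] (array([ 0.44150887, -0.28640919]), np.float64(-0.4505693510769653))
case [0.613 0.037 0.09 ]
blue [ 0.516 -0.374  0.02 ]
spool [ 0.44  -0.191  0.02 ]
wax [ 0.528 -0.17   0.02 ]
tin [ 0.608 -0.339  0.02 ]
whitespool [ 0.314 -0.237  0.02 ]
pawn [ 0.732 -0.114  0.02 ]
knife [ 0.726 -0.226  0.02 ]
```

View pics/m1.png

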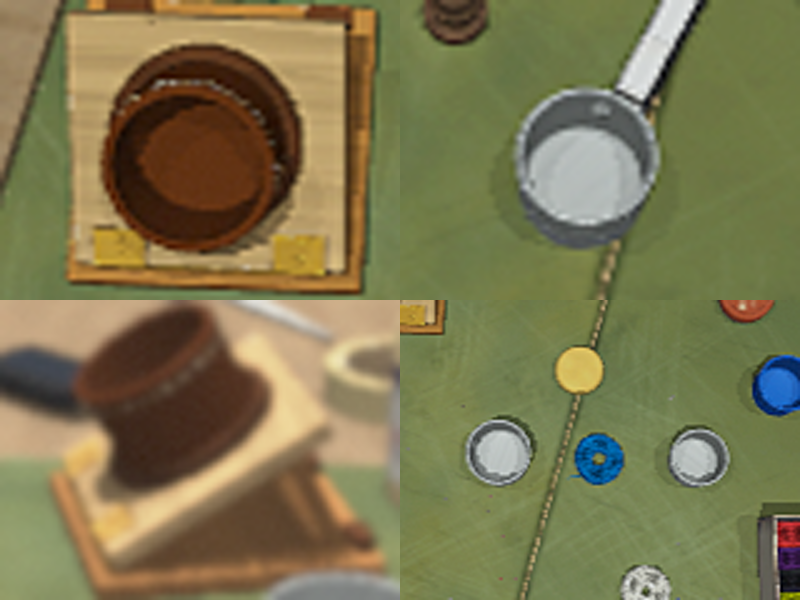

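```bash
cat >> h.py <<'E'
def shift(st,target):
    R=q2R(st["tool_rot"]); d=R.T@(np.array(target)-st["tool_pos"])/0.12
    return d.round(3).tolist()
def yaw_of(st):  # world angle (deg) of tool y
    y=q2R(st["tool_rot"])[:,1]; return np.degrees(np.arctan2(y[1],y[0]))
A30=np.radians(30)
def caseR(yaw):
    z=np.array([-np.sin(A30)*np.cos(yaw),-np.sin(A30)*np.sin(yaw),np.cos(A30)]); y=np.array([-np.sin(yaw),np.cos(yaw),0]); return np.c_[np.cross(y,z),y,z]
E
python3 - <<'E'
from h import *
import pickle
G=pickle.load(open("G0.pkl","rb"))
for n in G:setcam(n,G[n])
print("large",atz("top",(277.6,148.4),.064))
T=lambda p:(145+p[0]/5,125+p[1]/5); S=lambda p:(245+p[0]/5,135+(p[1])/5)
a,b=atz("top",T((68,283)),.008),atz("top",T((360,292)),.008); c=atz("top",T((376,12)),.008)
print(a,b,c,np.linalg.norm(a-b),np.linalg.norm(b-c),"yaw",np.degrees(np.arctan2((a-b)[0]*-1,(a-b)[1])),np.degrees(np.arctan2((c-b)[1],(c-b)[0])))
top=[(103,160),(190,84),(190,252),(278,168)]
m=T((190,168)); s=S((146,50))
e1,d1=ray("top",m); e2,d2=ray("side",s)
x=np.linalg.lstsq(np.c_[d1,-d2],e2-e1,rcond=None)[0]; print("mouth",e1+d1*x[0],e2+d2*x[1])
s=manip.state(); print(yaw_of(s), q2R(s["tool_rot"]).round(3).tolist())
E
```

```text
large [ 0.64349468 -0.18321526  0.064     ]
[0.5676471  0.11703681 0.008     ] [ 0.56484241 -0.03185893  0.008     ] [ 0.71260923 -0.03603827  0.008     ] 0.1489221491333896 0.14782590565368173 yaw -1.0791286868849437 -1.6200858164634033
mouth [0.60533046 0.04086742 0.104968  ] [0.60869902 0.04032792 0.10568004]
68.06915970731428 [[-0.928, 0.373, -0.0], [0.373, 0.928, -0.001], [0.0, -0.001, -1.0]]
```

```bash
P="python3 -m pendant"
$P '[[1,[-0.3,-0.2,0],0],[1,[-0.61,-0.4,0],0],[1,[-0.913,-0.6,0],0]]'
$P '[[1,[-0.3,-0.2,0],0],[1,[-0.61,-0.4,0],0],[1,[-0.913,-0.6,0],0]]'
$P '[[1,[-0.3,-0.2,0],0],[1,[-0.61,-0.4,0],0],[1,[-0.913,-0.6,0],0]]'
$P '[[1,[-0.3,-0.2,0],0],[1,[-0.61,-0.4,0],0],[1,[-0.913,-0.6,0],0]]'
$P '[[1,[-0.3,-0.2,0],-0.04],[1,[-0.61,-0.4,0],-0.08],[1,[-0.913,-0.6,0],-0.114],[1,[-0.913,-0.6,0],-0.114],[1,[-0.913,-0.6,0],-0.114],[1,[-0.913,-0.6,0],-0.114]]'
python3 - <<'E'
from h import *
import pickle
s=manip.state(); g=save("wrist","pics/w1.png"); pickle.dump((s,g),open("w1.pkl","wb"))
print(s["time"],s["tool_pos"],yaw_of(s))
im=cv2.imread("pics/w1.png"); cv2.imwrite("pics/w1b.png",cv2.resize(im[40:340,56:456],(800,600),interpolation=cv2.INTER_CUBIC))
E
```

```text
time: 0.55
tool_pos: [0.3086, 0.4709, 0.2311]
tool_rot: [0.0, 0.19, 0.982, -0.0]
contact_force: [1.0, -0.5, -0.1]
gripper_width: 0.999
grasp_force: 0.0
time: 0.85
tool_pos: [0.3836, 0.3628, 0.2313]
tool_rot: [0.0, 0.19, 0.982, 0.0]
contact_force: [1.3, 0.4, 0.5]
gripper_width: 0.997
grasp_force: 0.0
time: 1.15
tool_pos: [0.4584, 0.255, 0.2314]
tool_rot: [0.0, 0.19, 0.982, 0.0]
contact_force: [0.3, 0.7, -0.2]
gripper_width: 1.002
grasp_force: 0.0
time: 1.45
tool_pos: [0.5332, 0.1472, 0.2314]
tool_rot: [0.0, 0.19, 0.982, 0.0]
contact_force: [0.8, 0.5, 0.8]
gripper_width: 0.998
grasp_force: 0.0
time: 2.05
tool_pos: [0.6066, 0.0419, 0.2311]
tool_rot: [-0.0, 0.012, 1.0, 0.0]
contact_force: [0.8, 0.1, -0.3]
gripper_width: 1.001
grasp_force: 0.0
2.05 [0.60663584 0.04191354 0.23107584] 88.59160093752455
```

View pics/w1b.png

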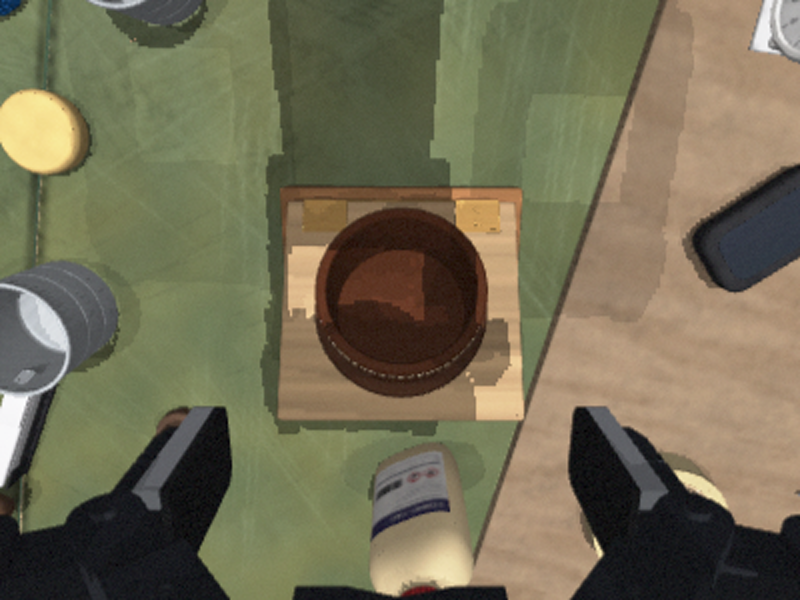

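```bash
python3 - <<'E'
from h import *
import pickle
G=pickle.load(open("G0.pkl","rb"))
for n in G:setcam(n,G[n])
s,g=pickle.load(open("w1.pkl","rb")); setcam("w",g,s)
V=lambda p:np.array([56+p[0]/2,40+p[1]/2])
T=lambda p:(145+p[0]/5,125+p[1]/5); S=lambda p:np.array([245+p[0]/5,135+p[1]/5])
# extents: (cam, axis, minmax, value)
ob=[("w",0,0,V((316,0))[0]),("w",0,1,V((488,0))[0]),("w",1,0,V((0,208))[1]),
("top",0,0,T((103,0))[0]),("top",0,1,T((278,0))[0]),("top",1,0,T((0,84))[1]),("top",1,1,T((0,252))[1]),("side",0,0,S((77,0))[0]),("side",1,0,S((0,3))[1])]
R=caseR(np.radians(-1.4))
def res(M):
    out=[]
    for n,a,m,v in ob:
        u=proj(n,(C*.040)@R.T+M)[:,a]; out.append(((u.max() if m else u.min())-v)*(1 if n!="w" else 1))
    return out
r=least_squares(res,[.607,.04,.105],loss="soft_l1"); print(r.x,np.round(res(r.x),2)); M=r.x
im=cv2.imread("pics/w1.png"); hs=cv2.cvtColor(im,cv2.COLOR_BGR2HSV)
for rr,c in((.040,(0,255,0)),(.0355,(255,255,0))):
    pass
def draw(im,n,k,off,rr,c):
    p=proj(n,(C*rr)@R.T+M); cv2.polylines(im,[np.round((p-off)*k).astype(int)],True,c,1)
A=cv2.resize(im[125:245,186:326],None,fx=4,fy=4,interpolation=2); t=G["top"]["img"][:,:,::-1][130:185,155:215]
B=cv2.resize(np.ascontiguousarray(t),None,fx=4,fy=4,interpolation=2)
for rr,c in((.040,(0,255,0)),(.0355,(255,255,0))): draw(A,"w",4,np.array([186,125]),rr,c); draw(B,"top",4,np.array([155,130]),rr,c)
o=np.zeros((480,800,3),np.uint8); o[:,:560]=A; o[:220,560:]=B; cv2.imwrite("pics/o1.png",o)
print("base near edge yaw",[atz("w",V(p),.012).round(4).tolist() for p in((280,190),(522,188))])
c=atz("w",V((12,340)),.064); print("large rim guess",c)
print(s["joint_pos"])
E
```

```text
[0.60502155 0.04188488 0.10572748] [ 0.53 -1.74  0.16 -0.01 -1.15  0.33 -0.64 -1.24 -0.34]
base near edge yaw [[0.5675, -0.0311, 0.012], [0.57, 0.1173, 0.012]]
large rim guess [ 0.64234448 -0.17977773  0.064     ]
[-5.34973515e-02  1.36148160e-02  1.65328997e+00  3.28895331e-04
  1.47533322e+00 -1.59974404e+00]
```

View pics/o1.png

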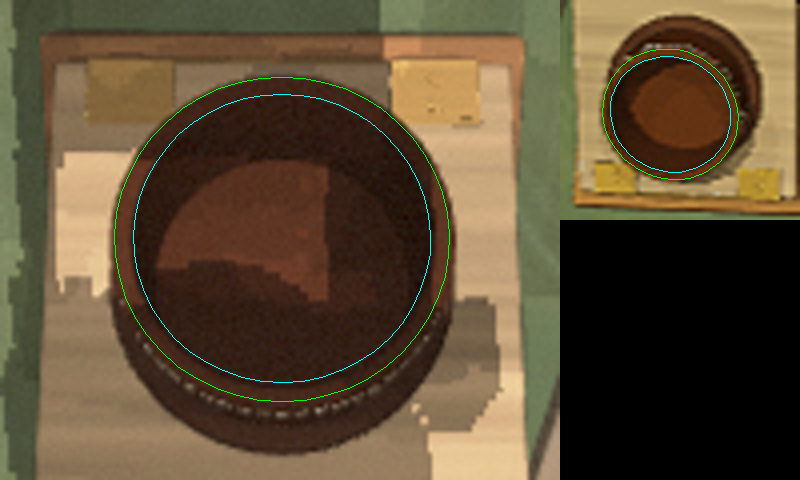

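```bash
P="python3 -m pendant"
$P '[[1,[-0.12,-0.31,0.1],0],[1,[-0.24,-0.62,0.2],0],[1,[-0.353,-0.93,0.4],0]]' >/dev/null
$P '[[1,[0,-0.31,0.1],0],[1,[0,-0.62,0.2],0],[1,[0,-0.932,0.3],0],[1,[0,-0.932,0.3],0],[1,[0,-0.932,0.3],0]]'
$P '[[1,[0,0,0.3],0],[1,[0,0,0.6],0],[1,[0,0,0.85],0],[1,[0,0,1],0],[1,[0,0,1],0],[0,[0,0,1],0],[0,[0,0,1],0],[0,[0,0,1],0],[0,[0,0,1],0],[0,[0,0,1],0]]'
$P '[[0,[0,0,0],0],[0,[0,0,-0.3],0],[0,[0,0,-0.6],0],[0,[0,0,-1],0],[0,[0,0,-1],0],[0,[0,0,-1],0]]'
python3 - <<'E'
from h import *
s=manip.state(); print(s["time"],s["tool_pos"],yaw_of(s),s["gripper_width"])
save("side","pics/s2.png"); save("wrist","pics/w2.png")
a=cv2.imread("pics/s2.png")[80:280,200:400]; b=cv2.imread("pics/w2.png")
cv2.imwrite("pics/c2.png",np.hstack([cv2.resize(a,(400,400)),cv2.resize(b[:,80:464],(400,400))]))
E
```

```text
time: 2.9
tool_pos: [0.6436, -0.1824, 0.147]
tool_rot: [-0.0, 0.012, 1.0, 0.0]
contact_force: [-0.4, 1.1, -0.0]
gripper_width: 1.001
grasp_force: 0.0
time: 3.9
tool_pos: [0.6459, -0.1838, 0.0302]
tool_rot: [0.002, 0.012, 1.0, -0.001]
contact_force: [-0.2, 1.9, 6.1]
gripper_width: 0.775
grasp_force: 67.4
time: 4.5
tool_pos: [0.6448, -0.1837, 0.1494]
tool_rot: [0.002, 0.012, 1.0, -0.001]
contact_force: [0.7, -0.8, -3.5]
gripper_width: 0.773
grasp_force: 67.8
4.5 [ 0.64476893 -0.18369864  0.14936052] 88.57827014907477 0.7725937590376956
```

View pics/c2.png

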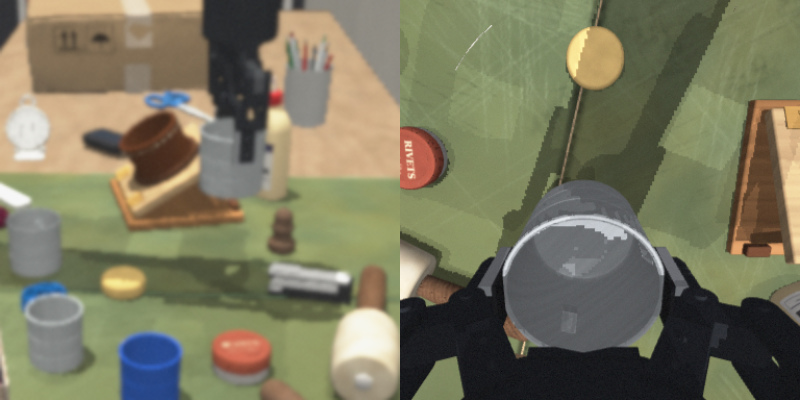

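```bash
P="python3 -m pendant"
$P '[[0,[0,0.1,-0.255],0],[0,[0,0.4,-0.255],0],[0,[0,0.7,-0.255],0],[0,[0.1,0.9,-0.255],0]]' >/dev/null
$P '[[0,[0.1,0.35,0],0],[0,[0.2,0.7,0],0],[0,[0.255,0.974,0],0],[0,[0.255,0.974,0],0],[0,[0.255,0.974,0],0],[0,[0.255,0.974,0],0]]'
$P '[[0,[0,0,0.06],0],[0,[0,0,0.12],0],[0,[0.03,0,0.15],0],[0,[0.06,0,0.183],0],[0,[0.099,0,0.216],0],[0,[0.099,0,0.216],0]]'
$P '[[0,[0.02,0,0.026],0],[0,[0.04,0,0.052],0],[0,[0.06,0,0.08],0],[0,[0.076,0,0.102],0],[0,[0.076,0,0.102],0],[0,[0.076,0,0.102],0]]'
python3 - <<'E'
from h import *
s=manip.state(); print(s["time"],s["tool_pos"],yaw_of(s),s["gripper_width"])
save("side","pics/s3.png"); save("top","pics/t3.png"); save("wrist","pics/w3.png")
a=cv2.imread("pics/s3.png")[70:220,200:350]; b=cv2.imread("pics/w3.png")
cv2.imwrite("pics/c3.png",np.hstack([cv2.resize(a,(400,400)),cv2.resize(b[:,80:464],(400,400))]))
E
```

```text
time: 5.6
tool_pos: [0.6064, 0.0418, 0.1763]
tool_rot: [-0.001, 0.013, 1.0, -0.0]
contact_force: [0.5, -0.5, -2.0]
gripper_width: 0.771
grasp_force: 67.9
time: 6.2
tool_pos: [0.5939, 0.043, 0.151]
tool_rot: [-0.001, 0.012, 1.0, 0.0]
contact_force: [-0.1, 1.3, -2.4]
gripper_width: 0.774
grasp_force: 67.9
time: 6.8
tool_pos: [0.5859, 0.0432, 0.1397]
tool_rot: [0.0, 0.012, 1.0, 0.0]
contact_force: [-0.5, 0.0, -1.8]
gripper_width: 0.771
grasp_force: 67.9
6.8 [0.58590947 0.04315959 0.13969204] 88.58800039666339 0.770517609280411
```

View pics/c3.png

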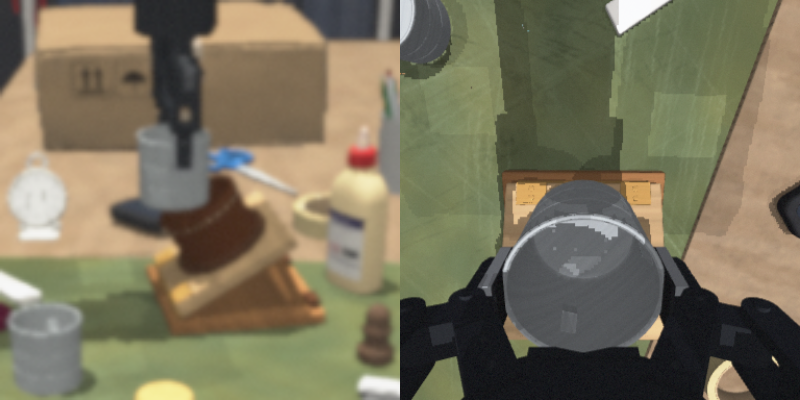

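```bash
P="python3 -m pendant"
$P '[[0,[0,0,-0.22],0],[0,[-0.1,0,-0.22],0],[0,[-0.2,0,-0.22],0],[0,[-0.2,0,-0.15],0],[0,[-0.2,0,-0.11],0],[0,[-0.2,0,-0.11],0]]' | egrep 'pos|force'
$P '[[0,[0.035,0,0.02],0],[0,[0.07,0,0.05],0],[0,[0.1,0,0.082],0],[0,[0.1,0,0.082],0]]'| egrep 'pos|force'
$P '[[0,[0.025,0,0.033],0],[0,[0.05,0,0.067],0],[0,[0.075,0,0.101],0],[0,[0.095,0,0.139],0],[0,[0.095,0,0.139],0]]'| egrep 'pos|force'
python3 - <<'E'
from h import *
save("side","pics/s3.png"); save("wrist","pics/w3.png")
a=cv2.imread("pics/s3.png")[70:220,200:350]; b=cv2.imread("pics/w3.png")
cv2.imwrite("pics/c4.png",np.hstack([cv2.resize(a,(400,400)),cv2.resize(b[:,80:464],(400,400))]))
E
```

```text
tool_pos: [0.6112, 0.0424, 0.1556]
contact_force: [-5.2, 0.3, 12.7]
grasp_force: 69.5
tool_pos: [0.5998, 0.0426, 0.1467]
contact_force: [-4.9, -1.0, 16.5]
grasp_force: 71.6
tool_pos: [0.5876, 0.0429, 0.1296]
contact_force: [-8.0, -0.2, 16.9]
grasp_force: 74.7
```

View pics/c4.png

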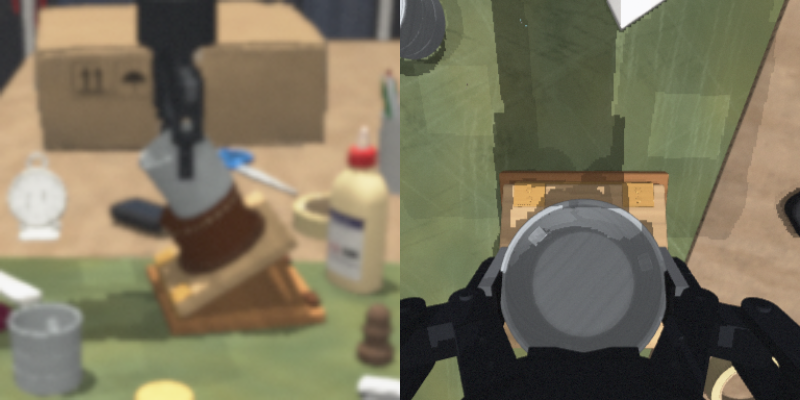

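```bash
P="python3 -m pendant"
$P '[[0,[0.023,0,0.013],0],[0,[0.046,0,0.027],0],[0,[0.046,0,0.027],0]]' | egrep 'pos|force'
$P '[[0,[-0.009,0,0.015],0],[0,[-0.017,0,0.029],0],[0,[-0.017,0,0.029],0],[0,[-0.017,0,0.029],0]]'| egrep 'pos|force'
```

```text
tool_pos: [0.581, 0.0433, 0.1231]
contact_force: [-0.7, 0.7, -2.0]
grasp_force: 73.0
tool_pos: [0.5826, 0.0433, 0.1187]
contact_force: [-0.5, 0.1, -2.2]
grasp_force: 73.0
```

```bash
P="python3 -m pendant"
$P '[[0,[-0.02,0,0.01],0],[0,[-0.035,0,0.03],0],[0,[-0.048,0,0.049],0],[0,[-0.048,0,0.049],0]]' | egrep 'pos|force'
$P '[[0,[-0.012,0,0.02],0],[0,[-0.025,0,0.043],0],[0,[-0.025,0,0.043],0]]'| egrep 'pos|force'
```

```text
tool_pos: [0.5887, 0.0431, 0.1133]
contact_force: [-0.3, 0.4, -2.4]
grasp_force: 73.0
tool_pos: [0.5916, 0.043, 0.1081]
contact_force: [0.5, 0.7, -1.9]
grasp_force: 73.0
```

```bash
P="python3 -m pendant"
$P '[[1,[0,0,0],0],[1,[0,0,0],0],[1,[0,0,0],0],[1,[0,0,0],0],[1,[0,0,-0.3],0],[1,[0,0,-0.6],0],[1,[0,0,-1],0],[1,[0,0,-1],0],[1,[0,0,-1],0]]' 
cat >> h.py <<'E'
import pickle
def snap(tag):
    s=manip.state(); g=manip.grab_frame("wrist"); cv2.imwrite(f"pics/w{tag}.png",g["img"][:,:,::-1]); setcam("w",g,s); pickle.dump((s,g),open(f"w{tag}.pkl","wb"))
    g2=manip.grab_frame("side"); cv2.imwrite(f"pics/s{tag}.png",g2["img"][:,:,::-1]); setcam("side",g2); return s,g,g2
E
python3 - <<'E'
from h import *
s,g,g2=snap("5"); print(s["time"],s["tool_pos"])
a=cv2.imread("pics/s5.png")[70:220,200:350]; b=cv2.imread("pics/w5.png")
M=np.array([.605,.0422,.1057]); R=caseR(np.radians(-1.4))
for d,r in((.014,.034),(0.019,.034)):
    p=proj("w",(C*r)@R.T+M+d*R[:,2]); cv2.polylines(b,[np.round(p).astype(int)],True,(0,255,0),1)
    p=proj("side",(C*r)@R.T+M+d*R[:,2])-[200,70]; 
    if d==.014: a=cv2.resize(a,(400,400),interpolation=2); 
    cv2.polylines(a,[np.round(p*400/150).astype(int)],True,(0,255,0) if d==.014 else (0,0,255),1)
cv2.imwrite("pics/c5.png",np.hstack([a,cv2.resize(b[92:292,155:355],(400,400),interpolation=2)]))
E
```

```text
time: 10.85
tool_pos: [0.5929, 0.043, 0.2311]
tool_rot: [0.002, 0.012, 1.0, -0.0]
contact_force: [0.7, -0.2, -0.8]
gripper_width: 0.995
grasp_force: 0.0
10.85 [0.59285482 0.04295472 0.23108376]
```

View pics/c5.png

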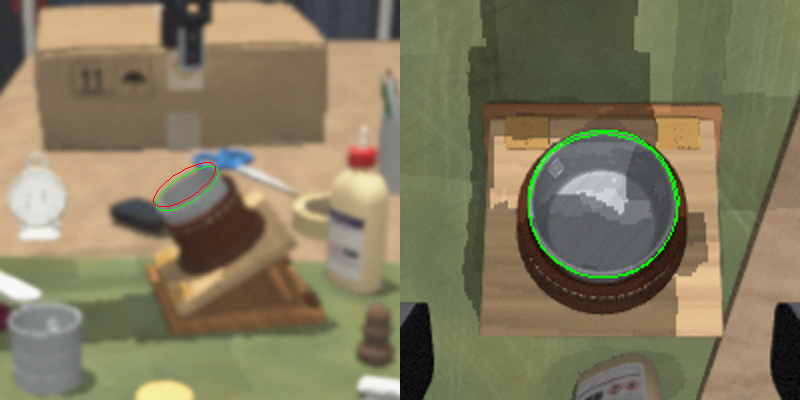

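```bash
P="python3 -m pendant"
$P '[[1,[0.2,-0.19,0],0],[1,[0.4,-0.38,0],0],[1,[0.611,-0.577,0],0]]' >/dev/null
$P '[[1,[0.2,-0.19,0.2],0],[1,[0.4,-0.38,0.4],0],[1,[0.611,-0.577,0.676],0],[1,[0.611,-0.577,0.676],0],[1,[0.611,-0.577,0.676],0]]'
$P '[[1,[0,0,0.3],0],[1,[0,0,0.6],0],[1,[0,0,0.85],0],[1,[0,0,1],0],[1,[0,0,1],0],[0,[0,0,1],0],[0,[0,0,1],0],[0,[0,0,1],0],[0,[0,0,1],0],[0,[0,0,1],0]]'
$P '[[0,[0,0,0],0],[0,[0,0,-0.3],0],[0,[0,0,-0.6],0],[0,[0,0,-1],0],[0,[0,0,-1],0],[0,[0,0,-1],0]]'
python3 - <<'E'
from h import *
s,g,_=snap("6"); print(s["time"],s["tool_pos"],yaw_of(s),shift(s,[.62,.0426,.19]))
E
```

```text
time: 11.75
tool_pos: [0.4399, -0.0915, 0.1448]
tool_rot: [-0.002, 0.013, 1.0, 0.001]
contact_force: [0.3, -0.3, -0.3]
gripper_width: 1.003
grasp_force: 0.0
time: 12.75
tool_pos: [0.4441, -0.0925, 0.03]
tool_rot: [0.003, 0.012, 1.0, -0.001]
contact_force: [1.3, -0.0, 6.0]
gripper_width: 0.684
grasp_force: 65.2
time: 13.35
tool_pos: [0.4425, -0.0921, 0.149]
tool_rot: [0.002, 0.012, 1.0, -0.001]
contact_force: [-0.5, 0.3, -1.9]
gripper_width: 0.687
grasp_force: 65.6
13.35 [ 0.44249755 -0.09208923  0.14904694] 88.58727800474362 [-1.452, 1.158, -0.338]
```

```bash
P="python3 -m pendant"
$P '[[0,[-0.1,0.1,-0.3],0],[0,[-0.3,0.3,-0.3],0],[0,[-0.5,0.45,-0.3],0],[0,[-0.651,0.577,-0.3],0]]' >/dev/null
$P '[[0,[-0.22,0.2,0],0],[0,[-0.44,0.4,0],0],[0,[-0.651,0.578,0],0],[0,[-0.651,0.578,0],0],[0,[-0.651,0.578,0],0],[0,[-0.651,0.578,0],0]]'
```

```text
time: 14.45
tool_pos: [0.6, 0.0424, 0.1818]
tool_rot: [-0.002, 0.013, 1.0, -0.0]
contact_force: [-0.3, 0.9, -1.1]
gripper_width: 0.685
grasp_force: 65.6
```

```bash
P="python3 -m pendant"
$P '[[0,[-0.015,0,0.08],0],[0,[-0.015,0,0.15],0],[0,[-0.015,0,0.19],0],[0,[-0.015,0,0.19],0]]' | egrep 'pos|force'
$P '[[0,[0.03,0,0.02],0],[0,[0.06,0,0.045],0],[0,[0.089,0,0.071],0],[0,[0.089,0,0.071],0]]'| egrep 'pos|force'
$P '[[0,[0.023,0,0.03],0],[0,[0.046,0,0.06],0],[0,[0.068,0,0.092],0],[0,[0.085,0,0.126],0],[0,[0.085,0,0.126],0]]'| egrep 'pos|force'
python3 - <<'E'
from h import *
s,g,_=snap("7"); print(s["time"],s["tool_pos"])
E
```

```text
tool_pos: [0.6044, 0.0423, 0.164]
contact_force: [-2.0, 0.6, 9.4]
grasp_force: 66.7
tool_pos: [0.5956, 0.0425, 0.1582]
contact_force: [-2.2, -0.8, 16.2]
grasp_force: 69.3
tool_pos: [0.5831, 0.0429, 0.1428]
contact_force: [-12.4, -0.4, 22.7]
grasp_force: 75.4
15.75 [0.58311347 0.04285522 0.14283118]
```

```bash
python3 - <<'E'
from h import *
for f in("w3","w7"):
    im=cv2.imread(f"pics/{f}.png",0)[150:384,150:384]
    im=cv2.GaussianBlur(im,(3,3),0)
    for lo,hi in((30,62),(62,90)):
        c=cv2.HoughCircles(im,cv2.HOUGH_GRADIENT_ALT,1.0,4,param1=60,param2=.6,minRadius=lo,maxRadius=hi)
        print(f,lo,None if c is None else (c[0][:4]+[150,150,0]).round(1).tolist())
E
```

```text
w3 30 [[284.0, 278.0, 53.9], [251.0, 270.0, 50.1], [240.0, 250.0, 55.6], [234.0, 285.0, 55.5]]
w3 62 [[255.0, 272.0, 79.6], [264.0, 243.0, 79.8], [282.0, 248.0, 82.1], [230.0, 249.0, 82.3]]
w7 30 [[256.0, 250.0, 55.5], [248.0, 277.0, 57.1], [257.0, 266.0, 43.8], [277.0, 256.0, 46.4]]
w7 62 [[256.0, 268.0, 71.2], [292.0, 253.0, 81.5], [253.0, 295.0, 71.5], [249.0, 233.0, 71.4]]
```

```bash
P="python3 -m pendant"
$P '[[0,[0.025,0,0.013],0],[0,[0.051,0,0.027],0],[0,[0.051,0,0.027],0]]' | egrep 'pos|force'
$P '[[0,[-0.009,0,0.015],0],[0,[-0.017,0,0.029],0],[0,[-0.017,0,0.029],0],[0,[-0.017,0,0.029],0]]'| egrep 'pos|force'
```

```text
tool_pos: [0.5783, 0.043, 0.1388]
contact_force: [-6.0, 0.5, 17.2]
grasp_force: 75.0
tool_pos: [0.5776, 0.0432, 0.1352]
contact_force: [-16.8, -0.2, 23.4]
grasp_force: 76.4
```

```bash
P="python3 -m pendant"
$P '[[0,[0.012,0,0],0],[0,[0.024,0,0],0],[0,[0.024,0,0],0]]' | egrep 'pos|force'
python3 - <<'E'
from h import *
s,g,_=snap("8"); print(s["time"],s["tool_pos"])
im=cv2.GaussianBlur(cv2.imread("pics/w8.png",0)[150:384,150:384],(3,3),0)
for lo,hi in((40,52),(65,78)):
    c=cv2.HoughCircles(im,cv2.HOUGH_GRADIENT_ALT,1.0,4,param1=60,param2=.6,minRadius=lo,maxRadius=hi)
    print(None if c is None else (c[0][:4]+[150,150,0]).round(1).tolist())
E
```

```text
tool_pos: [0.5765, 0.0433, 0.1346]
contact_force: [-8.0, 0.8, 15.5]
grasp_force: 75.5
16.85 [0.57648693 0.04327571 0.13457005]
[[230.0, 270.0, 45.9], [257.0, 275.0, 44.4], [234.0, 283.0, 46.2], [277.0, 259.0, 45.6]]
[[254.0, 270.0, 69.5], [252.0, 248.0, 72.1], [265.0, 258.0, 71.0], [251.0, 288.0, 71.0]]
```

```bash
P="python3 -m pendant"
$P '[[0,[0.011,0,0.004],0],[0,[0.022,0,0.008],0],[0,[0.022,0,0.008],0]]' | egrep 'pos|force'
$P '[[0,[0.011,0,0.004],0],[0,[0.022,0,0.008],0],[0,[0.022,0,0.008],0]]' | egrep 'pos|force'
```

```text
tool_pos: [0.5725, 0.0433, 0.1295]
contact_force: [0.1, -0.2, -1.5]
grasp_force: 74.0
tool_pos: [0.5701, 0.0435, 0.1281]
contact_force: [1.9, -0.3, -1.4]
grasp_force: 74.0
```

```bash
cat >> h.py <<'E'
from scipy.ndimage import map_coordinates
from scipy.optimize import differential_evolution
def fitheld(tag,rr,rf,h,yaw=np.radians(-1.4)):
    """held cup: returns foot centre (along-heading x, z) and tilt from wrist image"""
    s,g=pickle.load(open(f"w{tag}.pkl","rb")); setcam("w",g,s)
    im=cv2.GaussianBlur(cv2.cvtColor(g["img"],cv2.COLOR_RGB2GRAY).astype(np.float32),(0,0),1.2)
    gx,gy=cv2.Sobel(im,cv2.CV_32F,1,0),cv2.Sobel(im,cv2.CV_32F,0,1); mag=np.minimum(np.hypot(gx,gy),120)
    hx=np.array([np.cos(yaw),np.sin(yaw),0]); hy=np.array([-np.sin(yaw),np.cos(yaw),0])
    tt=np.linspace(0,2*np.pi,90,endpoint=False); CC=np.c_[np.cos(tt),np.sin(tt),0*tt]
    def sc(p):
        x,z,th,y=p; zax=-np.sin(th)*hx+np.cos(th)*np.array([0,0,1]); R=np.c_[np.cross(hy,zax),hy,zax]
        F=s["tool_pos"]+x*hx+y*hy+[0,0,z]; v=0
        for r,d in((rr,h),(rr-.002,h),(rf-.002,.004)):
            u=proj("w",(CC*r)@R.T+F+d*zax); ok=u[:,1]<315
            v+=map_coordinates(mag,[u[ok,1],u[ok,0]],order=1,mode="nearest").mean()
        return -v
    r=differential_evolution(sc,[(-.01,.045),(-.045,-.005),(-.1,.8),(-.004,.004)],seed=1,tol=1e-6,popsize=20)
    F=s["tool_pos"]+r.x[0]*hx+[0,0,r.x[1]]; return r.x,np.degrees(r.x[2]),F,-r.fun
def incase(F,Mr,yaw=np.radians(-1.4)):
    return (caseR(yaw).T@(F-Mr))*1000
E
python3 - <<'E'
from h import *
pickle.dump(0,open("x","wb"))
Mr=np.array([.598,.0424,.1178])
s,g,_=snap("9"); print(s["time"],s["tool_pos"])
for t,d in(("6",(.0304,.0294,.060)),("7",(.0304,.0294,.060)),("8",(.0304,.0294,.060)),("9",(.0304,.0294,.060))):
    p,th,F,sc=fitheld(t,*d); print(t,p.round(4),th.round(1),incase(F,Mr).round(1),round(float(sc)))
E
```

```text
17.55 [0.57011415 0.04353631 0.12808345]h.py:59: RuntimeWarning: Mean of empty slice.
  v+=map_coordinates(mag,[u[ok,1],u[ok,0]],order=1,mode="nearest").mean()
  ret = ret.dtype.type(ret / rcount)
Traceback (most recent call last):
ValueError: cannot convert float NaN to integer
```

```bash
sed -i 's/ok=u\[:,1\]<315/ok=u[:,1]<315\n            if ok.sum()<30: return 0/' h.py
python3 - <<'E'
from h import *
Mr=np.array([.598,.0424,.1178])
for t in "6789":
    p,th,F,sc=fitheld(t,.0304,.0294,.060); print(t,p.round(4),th.round(1),incase(F,Mr).round(1),sc)
E
```

```text
6 [-0.0057 -0.0243 -0.0255 -0.0007] -1.5 [-133.3 -138.2   85. ] 222.86383056640625
7 [ 0.0058 -0.0233  0.2186 -0.0007] 12.5 [-7.   0.1  6. ] 224.2706756591797
8 [ 0.0071 -0.0226  0.2524 -0.0008] 14.5 [-15.4   0.3   2.2] 217.01482
9 [ 0.0207 -0.0126  0.526  -0.0007] 30.1 [-7.3  0.5  1.6] 219.79078674316406
```

```bash
python3 - <<'E'
from h import *
s,g=pickle.load(open("w9.pkl","rb"))
s=dict(s); g=dict(g); s["tool_pos"]=np.array([.5876,.0429,.1296]); s["tool_rot"]=np.array([0,.0123,.99992,0]); g["img"]=cv2.imread("pics/w3.png")[:,:,::-1].copy()
pickle.dump((s,g),open("wL3.pkl","wb"))
s=dict(s); g=dict(g); s["tool_pos"]=np.array([.64477,-.1837,.14936]); g["img"]=cv2.imread("pics/w2.png")[:,:,::-1].copy()
pickle.dump((s,g),open("wL2.pkl","wb"))
M=np.array([.605,.0424,.1057])
for t in("L2","L3"):
    p,th,F,sc=fitheld(t,.034,.033,.064); print(t,p.round(4),th.round(1),incase(F,M).round(1),sc)
print("final L",incase(F+np.array([.004,0,-.0215]),M).round(1))
# case silhouettes: side image tilt of medium via mask
a=cv2.imread("pics/s9.png")[60:210,200:350]
b=cv2.imread("pics/w9.png")
cv2.imwrite("pics/c9.png",np.hstack([cv2.resize(a,(400,400),interpolation=2),cv2.resize(b[:,64:448],(400,400))]))
E
```

```text
L2 [ 0.0159 -0.024   0.2907 -0.0007] 16.7 [  62.8 -225.1  -13.6] 216.89796447753906
L3 [ 0.0252 -0.02    0.5473 -0.0008] 31.4 [ 8.7  0.1 -0.5] 191.84483337402344
final L [  1.4   0.2 -21.1]
```

View pics/c9.png

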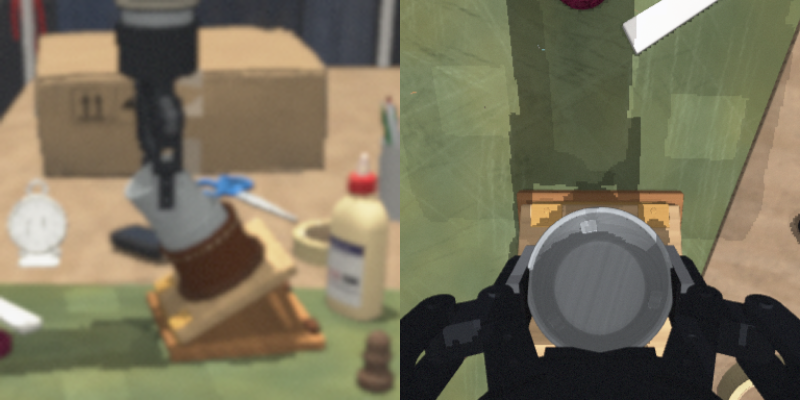

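The last picture shows the medium cup tilted about 34°, its foot just inside the large cup's mouth (side view around (200,215)); I'll carry on with numbers only.

```bash
P="python3 -m pendant"
$P '[[0,[-0.02,0,0.01],0],[0,[-0.035,0,0.03],0],[0,[-0.048,0,0.049],0],[0,[-0.048,0,0.049],0]]' | egrep 'pos|force'
$P '[[0,[-0.016,0,0.014],0],[0,[-0.03,0,0.03],0],[0,[-0.03,0,0.03],0]]'| egrep 'pos|force'
```

```text
tool_pos: [0.5755, 0.0436, 0.1217]
contact_force: [-0.2, 0.0, -1.9]
grasp_force: 74.0
tool_pos: [0.5794, 0.0434, 0.1186]
contact_force: [-0.5, 0.1, -1.4]
grasp_force: 74.0
```

```bash
P="python3 -m pendant"
$P '[[1,[0,0,0],0],[1,[0,0,0],0],[1,[0,0,0],0],[1,[0,0,0],0],[1,[0,0,-0.3],0],[1,[0,0,-0.6],0],[1,[0,0,-0.9],0],[1,[0,0,-0.9],0],[1,[0,0,-0.9],0]]' 
cat >> h.py <<'E'
def fitcase(tag,rr,rfi,h,M,rng=(-.005,.06),yaw=np.radians(-1.4)):
    """cup on case axis: how far (mm) its rim stands above the case mouth plane + offsets"""
    s,g=pickle.load(open(f"w{tag}.pkl","rb")); setcam("w",g,s); R0=caseR(yaw)
    im=cv2.GaussianBlur(cv2.cvtColor(g["img"],cv2.COLOR_RGB2GRAY).astype(np.float32),(0,0),1)
    mag=np.minimum(np.hypot(cv2.Sobel(im,cv2.CV_32F,1,0),cv2.Sobel(im,cv2.CV_32F,0,1)),120)
    tt=np.linspace(0,2*np.pi,90,endpoint=False); CC=np.c_[np.cos(tt),np.sin(tt),0*tt]
    def sc(p):
        R=R0@Rn.from_rotvec([0,p[3],0]).as_matrix(); v=0
        for r,d in((rr,0),(rr-.002,0),(rfi,.004-h)):
            u=proj("w",(CC*r+[0,0,d])@R.T+M+R0@np.array([p[0],p[1],p[2]])); ok=u[:,1]<330
            if ok.sum()<30: return 0
            v+=map_coordinates(mag,[u[ok,1],u[ok,0]],order=1,mode="nearest").mean()
        return -v
    r=differential_evolution(sc,[(-.012,.012),(-.004,.004),rng,(-.2,.2)],seed=1,popsize=20,tol=1e-6); return (r.x*[1e3,1e3,1e3,57.3]).round(1),-r.fun
E
python3 - <<'E'
from h import *
s,g,_=snap("10"); print(s["time"],s["tool_pos"])
M=np.array([.605,.0424,.1057])
print("large alone",fitcase("5",.034,.031,.064,M))
print("medium",fitcase("10",.0304,.0274,.060,M))
E
```

```text
time: 19.25
tool_pos: [0.5801, 0.0434, 0.2284]
tool_rot: [0.001, 0.012, 1.0, -0.0]
contact_force: [0.5, -0.4, -1.1]
gripper_width: 1.001
grasp_force: 0.0
19.25 [0.58008093 0.04343351 0.22839064]
large alone (array([ 1.7, -0.7, 21.5,  0.8]), np.float64(256.5184326171875))
medium (array([ 3.8,  0. , 52.6, -2.8]), np.float32(271.4602))
```

```bash
P="python3 -m pendant"
$P '[[0.61,[0.05,0,0],0],[0.61,[0.097,0,0.2],0],[0.61,[0.097,0,0.4],0],[0.61,[0.097,0,0.528],0],[0.61,[0.097,0,0.528],0],[0.61,[0.097,0,0.528],0]]' 
$P '[[0.61,[-0.021,0,0.036],0],[0.61,[-0.042,0,0.072],0],[0.61,[-0.063,0,0.108],0],[0.61,[-0.063,0,0.108],0]]' | egrep 'pos|force|wid'
$P '[[0.61,[-0.011,0,0.018],0],[0.61,[-0.021,0,0.036],0],[0.61,[-0.021,0,0.036],0]]' | egrep 'pos|force'
```

```text
time: 19.95
tool_pos: [0.5676, 0.0437, 0.1633]
tool_rot: [-0.0, 0.012, 1.0, 0.0]
contact_force: [0.1, 0.2, 0.7]
gripper_width: 0.609
grasp_force: 0.0
tool_pos: [0.5754, 0.0435, 0.1501]
contact_force: [0.3, -0.8, -0.0]
gripper_width: 0.603
grasp_force: 0.0
tool_pos: [0.5778, 0.0435, 0.146]
contact_force: [0.5, -0.5, -0.1]
grasp_force: 0.0
```

```bash
P="python3 -m pendant"
$P '[[0.61,[0.03,0,0],0],[0.61,[0.066,0,0],0],[0.61,[0.055,0,0.018],0],[0.61,[0.045,0,0.036],0],[0.61,[0.045,0,0.036],0]]' | egrep 'pos|force'
$P '[[0.61,[-0.011,0,0.018],0],[0.61,[-0.021,0,0.036],0],[0.61,[-0.021,0,0.036],0]]' | egrep 'pos|force'
$P '[[0.61,[-0.011,0,0.018],0],[0.61,[-0.021,0,0.036],0],[0.61,[-0.021,0,0.036],0]]' | egrep 'pos|force'
```

```text
tool_pos: [0.5724, 0.0436, 0.1416]
contact_force: [0.0, -0.1, -1.0]
grasp_force: 0.0
tool_pos: [0.5749, 0.0435, 0.1372]
contact_force: [-0.8, -0.1, -0.1]
grasp_force: 0.0
tool_pos: [0.5774, 0.0435, 0.1329]
contact_force: [-1.3, -0.0, -0.0]
grasp_force: 0.0
```

```bash
P="python3 -m pendant"
$P '[[0.61,[-0.011,0,0.018],0],[0.61,[-0.021,0,0.036],0],[0.61,[-0.021,0,0.036],0]]' | egrep 'pos|force'
$P '[[0.61,[-0.011,0,0.018],0],[0.61,[-0.021,0,0.036],0],[0.61,[-0.021,0,0.036],0]]' | egrep 'pos|force'
python3 - <<'E'
from h import *
s,g,_=snap("11"); print(s["time"],s["tool_pos"])
M=np.array([.605,.0424,.1057])
for rng in((-.005,.03),(.03,.06)): print("medium",fitcase("11",.0304,.0274,.060,M,rng))
print("large",fitcase("10",.034,.034,.064,M,(.005,.03)))
E
```

```text
tool_pos: [0.5799, 0.0434, 0.1286]
contact_force: [0.5, 0.4, 0.7]
grasp_force: 0.0
tool_pos: [0.5825, 0.0433, 0.1243]
contact_force: [-0.5, 0.2, 1.0]
grasp_force: 0.0
22.35 [0.58246843 0.04333097 0.12427507]
medium (array([ 1.4, -0.7, 25.5,  4.2]), np.float64(214.32339477539062))
medium (array([-2.2, -0.5, 42. ,  6.6]), np.float32(219.76045))
large (array([ 0.7, -0.3, 15.9,  2.1]), np.float64(273.60675048828125))
```

```bash
python3 - <<'E'
from h import *
G=pickle.load(open("G0.pkl","rb")); setcam("side",G["side"])
M=np.array([.605,.0424,.1057]); R=caseR(np.radians(-1.4))
a,b=cv2.imread("pics/s5.png").astype(int),cv2.imread("pics/s10.png").astype(int)
m=(np.abs(a-b).max(2)>25).astype(np.uint8); 
box=np.zeros_like(m); pr=proj("side",M)[0].astype(int); box[pr[1]-45:pr[1]+15,pr[0]-45:pr[0]+40]=1; m=cv2.morphologyEx(m*box,cv2.MORPH_OPEN,np.ones((2,2)))
ys,xs=np.nonzero(m); print(pr,m.sum(),xs.min(),xs.max(),ys.min(),ys.max())
for y in range(ys.min(),ys.max()+1,2): r=np.nonzero(m[y])[0]; print(y,r.min() if r.size else 0,r.max() if r.size else 0,r.size,end=" | ")
print()
for d in(20,25,30,35,40,45,50):
    u=proj("side",(C*.0304)@R.T+M+d/1e3*R[:,2]); print(d,u.min(0).round(1),u.max(0).round(1))
u=proj("side",(C*.034)@R.T+M+.014*R[:,2]); print("large",u.min(0).round(1),u.max(0).round(1))
E
```

```text
[272 144] 148 259 279 130 148
130 271 275 5 | 132 266 279 14 | 134 263 274 12 | 136 260 271 12 | 138 259 268 10 | 140 259 265 7 | 142 259 262 4 | 144 259 261 3 | 146 260 261 2 | 148 261 262 2 | 
20 [258.5 131.3] [279.3 146.1]
25 [257.5 129.7] [278.4 144.6]
30 [256.5 128.2] [277.4 143. ]
35 [255.5 126.6] [276.4 141.4]
40 [254.5 125. ] [275.5 139.8]
45 [253.5 123.4] [274.5 138.2]
50 [252.5 121.8] [273.5 136.6]
large [258.4 132.3] [281.7 148.9]
```

```bash
P="python3 -m pendant"
$P '[[0.61,[-0.011,0,0.018],0],[0.61,[-0.021,0,0.036],0],[0.61,[-0.021,0,0.036],0]]' | egrep 'pos|force'
$P '[[0.61,[-0.006,0,0.011],0],[0.61,[-0.012,0,0.022],0],[0.61,[-0.012,0,0.022],0]]' | egrep 'pos|force'
$P '[[0.61,[-0.006,0,0.011],0],[0.61,[-0.012,0,0.022],0],[0.61,[-0.012,0,0.022],0]]' | egrep 'pos|force'
```

```text
tool_pos: [0.585, 0.0433, 0.1199]
contact_force: [0.7, 1.6, -0.4]
grasp_force: 0.0
tool_pos: [0.5865, 0.0433, 0.1175]
contact_force: [0.4, 0.7, -0.1]
grasp_force: 0.0
tool_pos: [0.5875, 0.0432, 0.1151]
contact_force: [-3.4, -0.1, 2.3]
grasp_force: 1.9
```

```bash
P="python3 -m pendant"
for i in 1 2 3; do echo; done >/dev/null
$P '[[0.61,[-0.004,0,0.01],0],[0.61,[-0.008,0,0.02],0],[0.61,[-0.008,0,0.02],0]]' | egrep 'pos|force'
$P '[[0.61,[-0.004,0,0.008],0],[0.61,[-0.008,0,0.014],0],[0.61,[-0.008,0,0.014],0]]' | egrep 'pos|force|wid'
```

```text
tool_pos: [0.5873, 0.0433, 0.1137]
contact_force: [-11.4, -0.9, 10.9]
grasp_force: 7.5
tool_pos: [0.5874, 0.0434, 0.1133]
contact_force: [-18.5, 0.3, 18.0]
gripper_width: 0.61
grasp_force: 12.8
```

```bash
P="python3 -m pendant"
$P '[[0.61,[0.03,0,-0.05],0],[0.61,[0.06,0,-0.3],0],[0.8,[0.06,0,-0.7],0],[1,[0,0,-0.95],0],[1,[0,0,-0.95],0],[1,[0,0,-0.95],0]]' 
python3 - <<'E'
from h import *
s,g,g2=snap("12"); print(s["time"],s["tool_pos"])
M=np.array([.605,.0424,.1057]); R=caseR(np.radians(-1.4))
a=cv2.imread("pics/s5.png").astype(int)
for t in("10","12"):
    b=cv2.imread(f"pics/s{t}.png").astype(int); m=(np.abs(a-b).max(2)>25).astype(np.uint8); m[:100]=0;m[165:]=0;m[:,:235]=0;m[:,305:]=0
    m=cv2.morphologyEx(m,cv2.MORPH_OPEN,np.ones((2,2))); ys,xs=np.nonzero(m); print(t,m.sum(),xs.min(),xs.max(),ys.min(),ys.max())
# intensity profile along case axis in wrist image near rim (y offset 0): image points at mouth-plane heights, near side and side
gy=cv2.imread("pics/w12.png",0)
for d in(.014,.020):
  for name,dirv in(("near",[-1,0,0]),("left",[0,-1,0]),("right",[0,1,0]),("far",[1,0,0])):
    rs=np.arange(.024,.0421,.001); P=np.array([np.array(dirv)*r for r in rs]); u=proj("w",P@R.T+M+d*R[:,2])
    print(d,name,map_coordinates(gy.astype(float),[u[:,1],u[:,0]],order=1).astype(int).tolist())
for rng in((-.005,.06),): print("medium",fitcase("12",.0304,.0274,.060,M,rng)," large",fitcase("12",.034,.034,.064,M,(.0,.03)))
E
```

```text
time: 24.55
tool_pos: [0.5908, 0.0431, 0.2261]
tool_rot: [0.002, 0.012, 1.0, -0.0]
contact_force: [-0.5, 0.5, -0.0]
gripper_width: 0.995
grasp_force: 0.0
24.55 [0.5907672  0.04312037 0.22606879]
10 148 259 279 130 148Traceback (most recent call last):
  File "<stdin>", line 7, in <module>
    return umr_minimum(a, axis, None, out, keepdims, initial, where)
ValueError: zero-size array to reduction operation minimum which has no identity
```

```bash
python3 - <<'E'
from h import *
M=np.array([.605,.0424,.1057]); R=caseR(np.radians(-1.4))
for t in("5","10","12"):
  s,g=pickle.load(open(f"w{t}.pkl","rb")); setcam("w",g,s)
  gy=cv2.cvtColor(g["img"],cv2.COLOR_RGB2GRAY).astype(float)
  for name,dirv in(("near",[-1,0,0]),("left",[0,-1,0]),("right",[0,1,0]),("far",[1,0,0])):
    rs=np.arange(.022,.0401,.001); P=np.array([np.array(dirv)*r for r in rs]); u=proj("w",P@R.T+M+.015*R[:,2])
    print(t,name,map_coordinates(gy,[u[:,1],u[:,0]],order=1).astype(int).tolist())
  print("medium",fitcase(t,.0304,.0274,.060,M,(0,.06))," large",fitcase(t,.034,.034,.064,M,(.0,.03)))
E
```

```text
5 near [105, 107, 118, 120, 118, 116, 116, 111, 93, 92, 92, 111, 131, 123, 91, 90, 90, 89, 86]
5 left [107, 104, 90, 82, 79, 85, 88, 87, 84, 79, 89, 126, 155, 94, 66, 64, 62, 82, 160]
5 right [88, 79, 73, 73, 75, 71, 75, 74, 73, 82, 98, 99, 64, 61, 59, 54, 98, 148, 159]
5 far [97, 93, 93, 93, 96, 97, 96, 95, 95, 102, 133, 112, 89, 77, 62, 36, 45, 48, 44]
medium (array([ 7.8, -0.6, 49.1,  1.1]), np.float64(253.5693359375))  large (array([ 1.7, -0.6, 20.5,  4.3]), np.float32(229.95514))
10 near [122, 102, 97, 97, 99, 96, 95, 94, 96, 112, 165, 184, 153, 94, 87, 89, 105, 156, 161]
10 left [112, 103, 86, 78, 80, 76, 78, 75, 75, 81, 90, 93, 98, 70, 46, 41, 40, 51, 101]
10 right [90, 75, 72, 72, 72, 73, 72, 83, 101, 106, 104, 105, 58, 40, 38, 36, 45, 89, 92]
10 far [101, 100, 98, 90, 77, 72, 69, 77, 108, 133, 128, 100, 59, 38, 32, 31, 42, 46, 45]
medium (array([ 3.8,  0. , 52.6, -2.8]), np.float64(271.46014404296875))  large (array([ 0.7, -0.3, 15.9,  2.1]), np.float64(273.6067810058594))
12 near [104, 109, 115, 116, 115, 115, 113, 117, 135, 134, 114, 103, 116, 117, 93, 86, 87, 87, 88]
12 left [87, 81, 80, 79, 78, 76, 81, 129, 157, 135, 90, 135, 151, 105, 66, 63, 58, 61, 122]
12 right [73, 72, 74, 75, 75, 72, 82, 99, 97, 86, 98, 102, 77, 62, 59, 54, 69, 154, 142]
12 far [97, 96, 95, 97, 96, 95, 122, 119, 90, 103, 129, 109, 83, 70, 48, 36, 42, 46, 45]
medium (array([ 7.9,  0.5, 53. ,  0.7]), np.float64(245.78269958496094))  large (array([ 2.1, -0.6, 27.6, 10.6]), np.float64(246.33316040039062))
```

```bash
P="python3 -m pendant"
$P '[[1,[0.13,-0.31,0],0],[1,[0.26,-0.62,0],0],[1,[0.394,-0.924,0],0]]' >/dev/null
$P '[[1,[0.13,-0.31,0],0],[1,[0.26,-0.62,0],0],[1,[0.394,-0.924,0],0]]' >/dev/null
$P '[[0.85,[0.13,-0.31,0.2],0],[0.85,[0.26,-0.62,0.4],0],[0.85,[0.394,-0.924,0.651],0],[0.85,[0.394,-0.924,0.651],0],[0.85,[0.394,-0.924,0.651],0],[0.85,[0.394,-0.924,0.651],0]]'
python3 - <<'E'
from h import *
s,g,_=snap("13"); print(s["time"],s["tool_pos"])
hs=cv2.cvtColor(g["img"],cv2.COLOR_RGB2HSV)
# small cup rim fit, upright, known height: search centre
im=cv2.GaussianBlur(cv2.cvtColor(g["img"],cv2.COLOR_RGB2GRAY).astype(np.float32),(0,0),1)
mag=np.minimum(np.hypot(cv2.Sobel(im,cv2.CV_32F,1,0),cv2.Sobel(im,cv2.CV_32F,0,1)),120)
def sc(p):
    v=0
    for r,z in((.0268,.056),(.0248,.056),(.0238,.004)):
        u=proj("w",C*r+[p[0],p[1],z]); v+=map_coordinates(mag,[u[:,1],u[:,0]],order=1,mode="nearest").mean()
    return -v
r=differential_evolution(sc,[(.42,.46),(-.305,-.265)],seed=1); print(r.x,r.fun)
E
```

```text
time: 25.85
tool_pos: [0.4402, -0.2853, 0.1469]
tool_rot: [0.0, 0.012, 1.0, 0.0]
contact_force: [0.7, -0.7, -0.5]
gripper_width: 0.851
grasp_force: 0.0
25.85 [ 0.4402209  -0.28531524  0.14686934]
[ 0.43937423 -0.2862438 ] -217.10625
```

```bash
P="python3 -m pendant"
$P '[[0.85,[0,-0.006,0.3],0],[0.85,[0,-0.006,0.6],0],[0.85,[0,-0.006,0.85],0],[0.85,[0,-0.006,0.99],0],[0.85,[0,-0.006,0.99],0],[0,[0,-0.006,0.99],0],[0,[0,-0.006,0.99],0],[0,[0,-0.006,0.99],0],[0,[0,-0.006,0.99],0],[0,[0,-0.006,0.99],0]]'
$P '[[0,[0,0,0],0],[0,[0,0,-0.3],0],[0,[0,0,-0.6],0],[0,[0,0,-1],0],[0,[0,0,-1],0],[0,[0,0,-1],0]]'
```

```text
time: 26.95
tool_pos: [0.4414, -0.2875, 0.0303]
tool_rot: [0.002, 0.012, 1.0, -0.001]
contact_force: [0.6, 1.7, 6.3]
gripper_width: 0.601
grasp_force: 63.3
time: 27.55
tool_pos: [0.4405, -0.2873, 0.1499]
tool_rot: [0.001, 0.012, 1.0, -0.001]
contact_force: [-0.4, 0.6, -1.4]
gripper_width: 0.6
grasp_force: 63.2
```

```bash
P="python3 -m pendant"
$P '[[0,[-0.05,0.1,-0.27],0],[0,[-0.2,0.4,-0.27],0],[0,[-0.3,0.65,-0.27],0],[0,[-0.426,0.928,-0.27],0]]' >/dev/null
$P '[[0,[-0.14,0.31,0],0],[0,[-0.28,0.62,0],0],[0,[-0.426,0.928,0],0]]' >/dev/null
$P '[[0,[-0.14,0.31,0],0],[0,[-0.28,0.62,0],0],[0,[-0.426,0.928,0],0],[0,[-0.426,0.928,0],0],[0,[-0.426,0.928,0],0],[0,[-0.426,0.928,0],0]]'
```

```text
time: 28.85
tool_pos: [0.6003, 0.043, 0.1787]
tool_rot: [-0.002, 0.013, 1.0, -0.0]
contact_force: [-0.4, -0.4, -1.5]
gripper_width: 0.602
grasp_force: 63.3
```

```bash
P="python3 -m pendant"
$P '[[0,[-0.015,0,0.07],0],[0,[-0.015,0,0.14],0],[0,[-0.015,0,0.18],0],[0,[-0.015,0,0.18],0]]' | egrep 'pos|force'
$P '[[0,[0.03,0,0.02],0],[0,[0.06,0,0.045],0],[0,[0.086,0,0.065],0],[0,[0.086,0,0.065],0]]'| egrep 'pos|force'
$P '[[0,[0.023,0,0.03],0],[0,[0.046,0,0.06],0],[0,[0.067,0,0.085],0],[0,[0.084,0,0.116],0],[0,[0.084,0,0.116],0]]'| egrep 'pos|force'
python3 - <<'E'
from h import *
s,g,_=snap("14"); print(s["time"],s["tool_pos"])
Mr=np.array([.598,.0424,.1178])
p,th,F,sc=fitheld("14",.0268,.0258,.056); print(p.round(4),th.round(1),incase(F,Mr).round(1),sc)
im=cv2.GaussianBlur(cv2.imread("pics/w14.png",0)[150:384,150:384],(3,3),0)
for lo,hi in((32,44),(56,70)):
    c=cv2.HoughCircles(im,cv2.HOUGH_GRADIENT_ALT,1.0,4,param1=60,param2=.6,minRadius=lo,maxRadius=hi)
    print(None if c is None else (c[0][:4]+[150,150,0]).round(1).tolist())
E
```

```text
tool_pos: [0.6046, 0.0426, 0.1638]
contact_force: [-5.2, -0.4, 16.1]
grasp_force: 65.2
tool_pos: [0.596, 0.0431, 0.1576]
contact_force: [-4.4, 0.8, 19.6]
grasp_force: 67.2
tool_pos: [0.584, 0.0435, 0.1427]
contact_force: [-11.0, 1.3, 21.9]
grasp_force: 72.4
30.15 [0.58403292 0.04349703 0.14270486]
[ 0.006  -0.017   0.2703 -0.0007] 15.5 [-3.   0.8 10.8] 229.1218
[[262.0, 239.0, 38.5], [255.0, 266.0, 37.3], [270.0, 255.0, 39.9], [261.0, 250.0, 39.2]]
[[256.0, 267.0, 62.5], [239.0, 280.0, 62.2], [265.0, 243.0, 63.2], [236.0, 239.0, 63.4]]
```

```bash
P="python3 -m pendant"
$P '[[0,[0.025,0,0.015],0],[0,[0.051,0,0.029],0],[0,[0.051,0,0.029],0]]' | egrep 'pos|force'
$P '[[0,[0.013,0,0.007],0],[0,[0.026,0,0.013],0],[0,[0.026,0,0.013],0]]' | egrep 'pos|force'
```

```text
tool_pos: [0.579, 0.0435, 0.1389]
contact_force: [-6.4, 0.3, 17.8]
grasp_force: 72.1
tool_pos: [0.5761, 0.0435, 0.1364]
contact_force: [-2.7, -0.2, 13.3]
grasp_force: 71.6
```

```bash
P="python3 -m pendant"
$P '[[0,[0.011,0,0.006],0],[0,[0.022,0,0.01],0],[0,[0.022,0,0.01],0]]' | egrep 'pos|force'
```

```text
tool_pos: [0.5715, 0.0438, 0.1311]
contact_force: [1.5, -1.2, 2.2]
grasp_force: 70.6
```

```bash
python3 - <<'E'
from h import *
s,g,_=snap("15"); print(s["time"],s["tool_pos"])
Mr=np.array([.598,.0424,.1178])
p,th,F,sc=fitheld("15",.0268,.0258,.056); print(p.round(4),th.round(1),incase(F,Mr).round(1),sc)
im=cv2.GaussianBlur(cv2.imread("pics/w15.png",0)[150:384,150:384],(3,3),0)
for lo,hi in((34,42),(58,68)):
    c=cv2.HoughCircles(im,cv2.HOUGH_GRADIENT_ALT,1.0,4,param1=60,param2=.6,minRadius=lo,maxRadius=hi)
    print(None if c is None else (c[0][:5]+[150,150,0]).round(1).tolist())
E
```

```text
31.15 [0.5714519  0.0437816  0.13111854]
[ 0.0077 -0.0215  0.2724 -0.0008] 15.6 [-20.5   0.7   2.3] 228.6658477783203
[[257.0, 264.0, 38.0], [270.0, 255.0, 38.5], [239.0, 281.0, 38.4], [273.0, 268.0, 38.3]]
[[253.0, 268.0, 62.4], [232.0, 284.0, 63.4], [277.0, 251.0, 62.9], [268.0, 293.0, 63.0]]
```

```bash
P="python3 -m pendant"
$P '[[0,[-0.013,0,0.004],0],[0,[-0.026,0,0.01],0],[0,[-0.038,0,0.017],0],[0,[-0.038,0,0.017],0]]' | egrep 'pos|force'
$P '[[0,[-0.009,0,0.015],0],[0,[-0.017,0,0.029],0],[0,[-0.017,0,0.029],0]]'| egrep 'pos|force'
```

```text
tool_pos: [0.5749, 0.0444, 0.1278]
contact_force: [1.9, -0.8, -1.3]
grasp_force: 70.2
tool_pos: [0.5771, 0.0443, 0.1248]
contact_force: [0.5, -0.6, -1.2]
grasp_force: 70.2
```

```bash
P="python3 -m pendant"
$P '[[0,[-0.011,0,0.015],0],[0,[-0.022,0,0.03],0],[0,[-0.032,0,0.046],0],[0,[-0.032,0,0.046],0]]' | egrep 'pos|force'
$P '[[0.9,[0,0,0],0],[0.9,[0,0,0],0],[1,[0,0,0],0],[1,[0,0,0],0],[1,[0,0,-0.3],0],[1,[0,0,-0.6],0],[1,[0,0,-0.9],0],[1,[0,0,-0.9],0],[1,[0,0,-0.9],0]]' 
python3 - <<'E'
from h import *
s,g,g2=snap("16"); print(s["time"],s["tool_pos"])
M=np.array([.605,.0424,.1057]); R=caseR(np.radians(-1.4))
a=cv2.imread("pics/s12.png").astype(int); b=cv2.imread("pics/s16.png").astype(int); m=(np.abs(a-b).max(2)>25).astype(np.uint8); m[:95]=0;m[165:]=0;m[:,:235]=0;m[:,305:]=0
m=cv2.morphologyEx(m,cv2.MORPH_OPEN,np.ones((2,2))); ys,xs=np.nonzero(m); print(m.sum(),(xs.min(),xs.max(),ys.min(),ys.max()) if m.sum() else "")
for d in(14,20,30,40,48):
    u=proj("side",(C*.0268)@R.T+M+d/1e3*R[:,2]); print(d,u.min(0).round(1),u.max(0).round(1))
gy=cv2.cvtColor(g["img"],cv2.COLOR_RGB2GRAY).astype(float)
for name,dirv in(("near",[-1,0,0]),("left",[0,-1,0]),("right",[0,1,0]),("far",[1,0,0])):
    rs=np.arange(.018,.0401,.001); P=np.array([np.array(dirv)*r for r in rs]); u=proj("w",P@R.T+M+.015*R[:,2])
    print(name,map_coordinates(gy,[u[:,1],u[:,0]],order=1).astype(int).tolist())
E
```

```text
tool_pos: [0.5815, 0.0441, 0.1196]
contact_force: [1.1, -0.3, -1.1]
grasp_force: 70.2
time: 33.25
tool_pos: [0.5821, 0.0441, 0.2295]
tool_rot: [0.001, 0.012, 1.0, -0.0]
contact_force: [-0.6, 0.1, 0.3]
gripper_width: 1.003
grasp_force: 0.0
33.25 [0.58207421 0.04408005 0.22952266]
250 (np.int64(258), np.int64(278), np.int64(96), np.int64(148))
14 [260.8 134. ] [279.2 147.1]
20 [259.7 132.2] [278.1 145.2]
30 [257.7 129. ] [276.1 142.1]
40 [255.7 125.9] [274.2 138.9]
48 [254.2 123.3] [272.7 136.4]
near [207, 205, 198, 185, 156, 104, 92, 88, 90, 90, 98, 123, 173, 190, 157, 110, 145, 144, 108, 93, 119, 157, 157]
left [120, 117, 111, 100, 85, 76, 74, 74, 72, 73, 73, 89, 97, 105, 78, 94, 104, 70, 36, 39, 37, 52, 107]
right [105, 100, 96, 88, 76, 73, 71, 73, 72, 75, 87, 93, 80, 78, 91, 107, 67, 37, 34, 31, 48, 82, 90]
far [106, 102, 95, 84, 73, 72, 72, 70, 71, 81, 107, 126, 108, 110, 136, 107, 74, 42, 31, 33, 44, 51, 48]
```

```bash
python3 - <<'E'
from h import *
M=np.array([.605,.0424,.1057]); R=caseR(np.radians(-1.4))
a=cv2.imread("pics/s12.png").astype(int); b=cv2.imread("pics/s16.png").astype(int); m=(np.abs(a-b).max(2)>22)
for y in range(94,152,2):
    r=np.nonzero(m[y,235:305])[0]+235; 
    if r.size: print(y,r.min(),r.max(),r.size,end=" | ")
print()
print("small free",fitcase("16",.0268,.0238,.056,M,(0,.06)))
for rng in((.008,.018),(.018,.03),(.03,.04),(.04,.055)): print(rng,fitcase("16",.0268,.0238,.056,M,rng))
E
```

```text
94 263 275 12 | 96 263 275 10 | 126 263 275 12 | 128 260 275 16 | 130 258 277 20 | 132 257 277 20 | 134 257 273 17 | 136 257 269 13 | 138 258 266 9 | 140 258 263 6 | 142 259 261 3 | 144 259 261 3 | 146 260 262 3 | 
small free (array([ 2.7, -0.7, 38.6,  9.5]), np.float64(229.01454162597656))
(0.008, 0.018) (array([-5.9, -1.5, 10.8,  4.7]), np.float64(200.47738647460938))
(0.018, 0.03) (array([ 8.6, -3. , 30. , -0.3]), np.float32(213.4625))
(0.03, 0.04) (array([ 2.7, -0.7, 38.6,  9.5]), np.float64(229.01458740234375))
(0.04, 0.055) (array([ 3.2, -0.6, 40. ,  9.7]), np.float64(228.3645477294922))
```

```bash
P="python3 -m pendant"
$P '[[0.53,[0.07,0,0],0],[0.53,[0.134,-0.007,0.2],0],[0.53,[0.134,-0.007,0.45],0],[0.53,[0.134,-0.007,0.67],0],[0.53,[0.134,-0.007,0.67],0],[0.53,[0.134,-0.007,0.67],0]]' | egrep 'pos|force|wid'
$P '[[0.53,[-0.011,0,0.018],0],[0.53,[-0.021,0,0.036],0],[0.53,[-0.032,0,0.054],0],[0.53,[-0.032,0,0.054],0]]' | egrep 'pos|force'
$P '[[0.53,[-0.011,0,0.018],0],[0.53,[-0.021,0,0.036],0],[0.53,[-0.021,0,0.036],0]]' | egrep 'pos|force'
```

```text
tool_pos: [0.5643, 0.0437, 0.1467]
contact_force: [1.3, 0.3, 1.4]
gripper_width: 0.528
grasp_force: 0.0
tool_pos: [0.5696, 0.0436, 0.1415]
contact_force: [-0.3, 0.3, 0.4]
grasp_force: 0.1
tool_pos: [0.5716, 0.0435, 0.1362]
contact_force: [-0.9, -0.3, -0.1]
grasp_force: 0.0
```

```bash
P="python3 -m pendant"
for k in 1; do
$P '[[0.53,[-0.011,0,0.018],0],[0.53,[-0.021,0,0.036],0],[0.53,[-0.021,0,0.036],0]]' | egrep 'pos|force'
$P '[[0.53,[-0.011,0,0.018],0],[0.53,[-0.021,0,0.036],0],[0.53,[-0.021,0,0.036],0]]' | egrep 'pos|force'
$P '[[0.53,[-0.011,0,0.018],0],[0.53,[-0.021,0,0.036],0],[0.53,[-0.021,0,0.036],0]]' | egrep 'pos|force'
done
python3 - <<'E'
from h import *
s,g,_=snap("17"); print(s["time"])
E
```

```text
tool_pos: [0.5741, 0.0434, 0.1319]
contact_force: [-0.2, 0.4, 0.7]
grasp_force: 0.0
tool_pos: [0.5766, 0.0434, 0.1276]
contact_force: [-0.1, 0.6, -0.0]
grasp_force: 0.0
tool_pos: [0.5791, 0.0433, 0.1233]
contact_force: [-0.1, 0.0, 0.1]
grasp_force: 0.0
35.55
```

```bash
P="python3 -m pendant"
$P '[[0.53,[0.05,0,-0.09],0],[0.53,[0.109,0,-0.2],0],[0.53,[0.034,0,-0.2],0],[0.53,[0.034,0,-0.2],0],[0.53,[0.034,0,-0.2],0]]' | egrep 'pos|force'
$P '[[0.53,[-0.011,0,0.018],0],[0.53,[-0.021,0,0.036],0],[0.53,[-0.032,0,0.054],0],[0.53,[-0.032,0,0.054],0]]' | egrep 'pos|force'
$P '[[0.53,[-0.011,0,0.018],0],[0.53,[-0.021,0,0.036],0],[0.53,[-0.021,0,0.036],0]]' | egrep 'pos|force'
$P '[[0.53,[-0.011,0,0.018],0],[0.53,[-0.021,0,0.036],0],[0.53,[-0.021,0,0.036],0]]' | egrep 'pos|force'
```

```text
tool_pos: [0.5753, 0.0434, 0.1479]
contact_force: [-0.9, -0.3, -0.4]
grasp_force: 0.0
tool_pos: [0.5787, 0.0433, 0.1404]
contact_force: [-0.6, -0.5, 0.5]
grasp_force: 0.0
tool_pos: [0.5814, 0.0432, 0.1365]
contact_force: [-0.5, -0.1, -0.0]
grasp_force: 0.0
tool_pos: [0.5839, 0.0432, 0.1322]
contact_force: [-0.1, -0.1, -0.4]
grasp_force: 0.0
```

```bash
P="python3 -m pendant"
$P '[[0.53,[-0.011,0,0.018],0],[0.53,[-0.021,0,0.036],0],[0.53,[-0.021,0,0.036],0]]' | egrep 'pos|force'
$P '[[0.53,[-0.011,0,0.018],0],[0.53,[-0.021,0,0.036],0],[0.53,[-0.021,0,0.036],0]]' | egrep 'pos|force'
python3 - <<'E'
from h import *
s,g,_=snap("18"); print(s["time"],s["tool_pos"])
M=np.array([.605,.0424,.1057])
for t in("17","18"):print(fitcase(t,.0268,.0238,.056,M,(.005,.06)))
E
```

```text
tool_pos: [0.5864, 0.0432, 0.1279]
contact_force: [-0.1, -0.8, -0.1]
grasp_force: 0.0
tool_pos: [0.589, 0.0431, 0.1237]
contact_force: [0.2, -0.3, 0.7]
grasp_force: 0.1
37.75 [0.5890234  0.0430822  0.12367607]
(array([ 3. , -0. , 17.9,  8.1]), np.float64(200.0214080810547))
(array([-0.8, -0.3, 58.1,  8.8]), np.float64(230.4737091064453))
```

```bash
P="python3 -m pendant"
$P '[[0.53,[0.02,0,0],0],[0.53,[0.035,0,0.01],0],[0.53,[0.025,0,0.028],0],[0.53,[0.025,0,0.028],0]]' | egrep 'pos|force'
$P '[[0.53,[-0.006,0,0.011],0],[0.53,[-0.012,0,0.022],0],[0.53,[-0.012,0,0.022],0]]' | egrep 'pos|force'
$P '[[0.53,[-0.006,0,0.011],0],[0.53,[-0.012,0,0.022],0],[0.53,[-0.012,0,0.022],0]]' | egrep 'pos|force'
```

```text
tool_pos: [0.5858, 0.0431, 0.1203]
contact_force: [0.2, -0.4, 0.2]
grasp_force: 0.1
tool_pos: [0.5874, 0.0431, 0.1177]
contact_force: [0.0, 0.3, 0.7]
grasp_force: 0.3
tool_pos: [0.5879, 0.0432, 0.116]
contact_force: [-7.9, 0.9, 6.5]
grasp_force: 5.1
```

```bash
P="python3 -m pendant"
$P '[[0.53,[-0.004,0,0.01],0],[0.53,[-0.008,0,0.02],0],[0.53,[-0.008,0,0.02],0]]' | egrep 'pos|force'
$P '[[0.53,[0.03,0,-0.05],0],[0.53,[0.06,0,-0.3],0],[0.7,[0.06,0,-0.7],0],[1,[0,0,-0.93],0],[1,[0,0,-0.93],0],[1,[0,0,-0.93],0]]'  | egrep 'pos|force'
cat > chk.py <<'E'
from h import *
import sys
t=sys.argv[1]; s,g,g2=snap(t); print(s["time"],s["tool_pos"])
M=np.array([.605,.0424,.1057]); R=caseR(np.radians(-1.4))
a=cv2.imread("pics/s12.png").astype(int); b=cv2.imread(f"pics/s{t}.png").astype(int); m=(np.abs(a-b).max(2)>22)
for y in range(100,152,2):
    r=np.nonzero(m[y,235:305])[0]+235
    if r.size: print(y,r.min(),r.max(),r.size,end=" | ")
print()
gy=cv2.cvtColor(g["img"],cv2.COLOR_RGB2GRAY).astype(float)
for name,dirv in(("near",[-1,0,0]),("left",[0,-1,0]),("right",[0,1,0]),("far",[1,0,0])):
    rs=np.arange(.018,.0401,.001); P=np.array([np.array(dirv)*r for r in rs]); u=proj("w",P@R.T+M+.015*R[:,2])
    print(name,map_coordinates(gy,[u[:,1],u[:,0]],order=1).astype(int).tolist())
E
python3 chk.py 19
```

```text
tool_pos: [0.5878, 0.0432, 0.1152]
contact_force: [-17.1, -0.4, 17.3]
grasp_force: 11.2
tool_pos: [0.5905, 0.043, 0.2253]
contact_force: [-0.4, -0.3, -0.6]
grasp_force: 0.0
39.75 [0.59054851 0.04298653 0.22532057]
144 261 261 1 | 
near [108, 112, 104, 100, 101, 100, 99, 100, 117, 152, 182, 161, 105, 132, 115, 115, 122, 122, 98, 87, 88, 87, 87]
left [103, 90, 81, 79, 78, 76, 88, 130, 154, 107, 102, 144, 162, 84, 89, 144, 143, 91, 59, 62, 60, 67, 137]
right [113, 81, 73, 72, 70, 70, 69, 81, 94, 99, 86, 100, 100, 87, 94, 109, 78, 60, 61, 56, 94, 154, 138]
far [93, 94, 96, 100, 95, 93, 110, 125, 105, 130, 120, 86, 80, 106, 132, 111, 84, 68, 41, 31, 41, 47, 48]
```

```bash
P="python3 -m pendant"
$P '[[0,[0.06,0,0.1],0],[0,[0.129,0,0.3],0],[0,[0.129,0,0.5],0],[0,[0.129,0,0.7],0],[0,[0.129,0,0.84],0],[0,[0.129,0,0.88],0],[0,[0.129,0,0.9],0],[0,[0.129,0,0.9],0]]' | egrep 'pos|force|wid'
$P '[[0,[-0.007,0,0.012],0],[0,[-0.014,0,0.024],0],[0,[-0.014,0,0.024],0]]' | egrep 'pos|force|wid'
$P '[[0,[-0.007,0,0.012],0],[0,[-0.014,0,0.024],0],[0,[-0.014,0,0.024],0]]' | egrep 'pos|force|wid'
```

```text
tool_pos: [0.5748, 0.0434, 0.1171]
contact_force: [-0.2, -0.2, 0.3]
gripper_width: -0.004
grasp_force: 0.0
tool_pos: [0.5765, 0.0434, 0.1142]
contact_force: [-0.5, -0.8, -0.1]
gripper_width: -0.001
grasp_force: 0.0
tool_pos: [0.5777, 0.0434, 0.1105]
contact_force: [-0.1, -0.4, -0.5]
gripper_width: -0.004
grasp_force: 0.0
```

```bash
P="python3 -m pendant"
$P '[[0,[0,0,0.012],0],[0,[0,0,0.024],0],[0,[0,0,0.024],0]]' | egrep 'pos|force'
$P '[[0,[0,0,0.01],0],[0,[0,0,0.02],0],[0,[0,0,0.02],0]]' | egrep 'pos|force'
$P '[[0,[0,0,0.008],0],[0,[0,0,0.016],0],[0,[0,0,0.016],0]]' | egrep 'pos|force'
```

```text
tool_pos: [0.5777, 0.0434, 0.1078]
contact_force: [0.1, -0.6, 1.1]
grasp_force: 0.1
tool_pos: [0.5777, 0.0433, 0.1054]
contact_force: [0.2, 0.3, 1.2]
grasp_force: 0.3
tool_pos: [0.5778, 0.0435, 0.1046]
contact_force: [-2.4, 0.7, 6.0]
grasp_force: 2.8
```

```bash
P="python3 -m pendant"
$P '[[0,[-0.002,0,0.008],0],[0,[-0.004,0,0.012],0],[0,[-0.004,0,0.012],0]]' | egrep 'pos|force'
$P '[[0,[0,0,-0.15],0],[0,[0,0,-0.35],0],[0,[-0.15,0,-0.35],0],[0,[-0.274,0,-0.33],0],[0,[-0.274,0,-0.27],0],[0,[-0.274,0,-0.27],0],[0,[-0.274,0,-0.27],0]]' | egrep 'pos|force'
$P '[[0,[0,0,0.012],0],[0,[0,0,0.024],0],[0,[0,0,0.024],0]]' | egrep 'pos|force'
```

```text
tool_pos: [0.578, 0.0436, 0.1043]
contact_force: [-7.4, 1.5, 11.7]
grasp_force: 5.9
tool_pos: [0.6098, 0.0426, 0.1333]
contact_force: [-1.1, -0.3, 0.8]
grasp_force: 0.0
tool_pos: [0.6108, 0.0426, 0.1315]
contact_force: [-0.1, 0.2, -0.1]
grasp_force: 0.0
```

```bash
P="python3 -m pendant"
$P '[[0,[0,0,0.01],0],[0,[0,0,0.02],0],[0,[0,0,0.02],0]]' | egrep 'pos|force'
$P '[[0,[0,0,0.01],0],[0,[0,0,0.02],0],[0,[0,0,0.02],0]]' | egrep 'pos|force'
```

```text
tool_pos: [0.6114, 0.0425, 0.1305]
contact_force: [-2.3, 0.1, 5.1]
grasp_force: 2.8
tool_pos: [0.6117, 0.0426, 0.1303]
contact_force: [-7.5, -0.2, 13.1]
grasp_force: 7.9
```

```bash
P="python3 -m pendant"
$P '[[0,[0,0,-0.06],0],[0,[-0.024,0,-0.06],0],[0,[-0.024,0,-0.035],0],[0,[-0.024,0,-0.035],0],[0,[-0.024,0,-0.035],0]]' | egrep 'pos|force'
$P '[[0,[0,0,0.008],0],[0,[0,0,0.016],0],[0,[0,0,0.016],0]]' | egrep 'pos|force'
$P '[[0,[0,0,0.006],0],[0,[0,0,0.012],0],[0,[0,0,0.012],0]]' | egrep 'pos|force|time'
```

```text
tool_pos: [0.6149, 0.0424, 0.1322]
contact_force: [-0.7, -0.1, 7.0]
grasp_force: 3.7
tool_pos: [0.615, 0.0424, 0.1321]
contact_force: [-4.5, -0.1, 14.5]
grasp_force: 7.5
time: 45.15
tool_pos: [0.6151, 0.0424, 0.132]
contact_force: [-9.7, 0.6, 19.1]
grasp_force: 10.4
```

```bash
P="python3 -m pendant"
$P '[[0,[0,0,-0.08],0],[0,[-0.033,0,-0.08],0],[0,[-0.033,0,-0.035],0],[0,[-0.033,0,-0.035],0],[0,[-0.033,0,-0.035],0]]' | egrep 'pos|force'
$P '[[0,[0,0,0.008],0],[0,[0,0,0.014],0],[0,[0,0,0.014],0]]' | egrep 'pos|force'
$P '[[0,[0,0,-0.2],0],[0,[0.1,0,-0.5],0],[0.5,[0.1,0,-0.8],0],[1,[0.17,0,-0.8],0],[1,[0.17,0,-0.8],0],[1,[0.17,0,-0.8],0]]' | egrep 'pos|force'
python3 chk.py 20
python3 - <<'E'
from h import *
G=pickle.load(open("G0.pkl","rb")); a=G["top"]["img"].astype(int); b=manip.grab_frame("top")["img"].astype(int)
d=np.abs(a-b).max(2)>40
for n,uv in dict(spool=(437,364),wax=(424,309),tin=(529,261),blue=(552,318)).items():
    x,y=(np.array(uv)/1.5625).astype(int); print(n,d[y-12:y+12,x-12:x+12].mean().round(3))
E
```

```text
tool_pos: [0.6194, 0.0423, 0.1342]
contact_force: [-2.8, 0.3, 12.8]
grasp_force: 6.3
tool_pos: [0.6196, 0.0423, 0.1341]
contact_force: [-6.4, 0.4, 18.2]
grasp_force: 9.2
tool_pos: [0.5966, 0.0429, 0.2237]
contact_force: [0.3, 0.1, -0.4]
grasp_force: 0.0
46.55 [0.59663349 0.04288569 0.22370643]
100 270 275 6 | 142 274 274 1 | 144 272 274 3 | 146 268 268 1 | 
near [115, 124, 125, 126, 127, 118, 97, 100, 108, 113, 127, 128, 110, 119, 137, 131, 131, 125, 100, 93, 95, 93, 83]
left [109, 102, 98, 91, 84, 83, 114, 153, 149, 81, 104, 174, 178, 120, 111, 160, 183, 79, 68, 67, 66, 93, 164]
right [90, 79, 78, 78, 77, 77, 75, 83, 100, 96, 91, 107, 108, 83, 97, 108, 87, 66, 64, 56, 103, 168, 172]
far [99, 97, 97, 97, 96, 127, 123, 90, 99, 136, 126, 87, 84, 110, 137, 118, 90, 81, 77, 50, 42, 48, 47]
spool 0.0
wax 0.0
tin 0.0
blue 0.0
```

Contact heights on the far rims were 130.6, 132.3 and 134.2 mm for small, medium and large. That matches level rims on the 30° plane, and the bystanders have not moved.

```bash
python3 -c "
from plant import manip
print(manip.job_done())"
```

```text
the job is handed in; nothing more can be done
None
```

The three cups are nested in the case, large, then medium, then small, mouths up, with rims level to within what I could measure; I handed the job in at about 47 s, and the spool, wax cake, tin and blue cup had not moved.

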